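Check the spare cutting heads in the test dock

TASK

Check the spare cutting heads that stand on the cabinet top: slide each one, contact block first, into a free bay of the test dock until it clicks fully home, and once all of them are home push the contact bar fully down by its palm button, hold it there for a good second and let it come up again. Then draw the heads out and stand them upright in the felt-lined tray, leaving hub, spacers and puller alone. The heads are delicate: hold them with a light grip, never more than 60 N per finger, and neither push them in nor set them down with more than 80 N.

Things in the scene. Friction and masses are not known exactly. Their poses are not given: they have to be found in the camera images.
- dock: Test dock, fixed: base plate 170 (x) x 360 (y) x 8 mm faced with slick dark nylon, with aluminium guides; origin at the centre of its underside, x = the direction in which heads are pushed in (away from the robot), z up. Four bays side by side at y = -120, -40, +40, +120 mm, open at the -x end; bay floor 8 mm above the table. Details under bay0 and mouth0. Contact pins under the contact bar come down on the heads' contact pads at dock x +50 mm.
- bay0 (a point): Where a head's origin (underside of its shoe) rests when fully home in bay 0 (dock x +5, y -120 mm, on the bay floor), head x along dock x. From dock x -8 to +43 a bay is a channel 57 mm wide with an end stop at +43. In both side walls at x +5 a sprung ball stands 3.5 mm into the channel and clicks into the shoe's notches when the head is home; passing the balls in or out takes about 6 to 12 N.
- mouth0 (a point): Mouth of bay 0: lower a head onto the bay floor with its origin here (dock x -45 mm), then slide it 50 mm straight in without bearing down on it. The side walls (top 16 mm above the table) flare from 57 mm apart at dock x -8 to about 69 mm at -84. Beyond dock x +2 lips on the walls (top 20 mm above the table, slot 47 mm wide) overhang the shoe: it cannot be dropped in or lifted out there.
- contact_bar (a joint): Travel of the contact bar in m: 0 = up (rest, held up by springs), 0.014 = pushed fully down on its stop. Straight down; the springs push back with about 3 N at the start and 9 N fully down, and lift it again when it is let go.
- button_top (a point): Centre of the top face of the black round palm button (40 mm across, 12 mm high) on the middle of the contact bar. The bar (22 x 364 x 14 mm aluminium, on two posts up to 88 mm high) lies across the back of the dock at dock x +56 mm. At rest the button top is 81 mm above the table, the bar's top 69 mm, its underside 55 mm.
- tray: Felt-lined steel tray, fixed, 202 (x) x 232 (y) mm outside, floor 190 x 220 mm at 6 mm above the table, rim 18 mm above the table; origin at the centre of its underside, x along its short side. Holds four heads, for instance at x = -44 and +44, y = -54 and +54 mm with the heads lying along the tray's y.
- bay1 (a point): As bay0, for bay 1, built the same with its own mouth (dock y -40 mm).
- bay2 (a point): As bay0, for bay 2, built the same with its own mouth (dock y 40 mm).
- bay3 (a point): As bay0, for bay 3, built the same with its own mouth (dock y 120 mm).
- head0: Spare cutting head, loose, 0.25 to 0.42 kg, may be absent: matte black alloy block 60 (x) x 36 (y) x 50 mm on an aluminium mounting shoe 72 (x) x 54 (y) x 6 mm thick, 56 mm high in all. Origin at the centre of the shoe's underside, z up, x towards its contact block. Grip it across the 36 mm width, about 40 mm above the underside. Delicate: see the limits of force in the goal.
- head0_pads (a point): Brass contact pads of head0 (x +45, y 0, 26 mm above the underside). They lie on the contact block (34 mm wide, from 14 to 26 mm above the underside), which juts out of the head's +x end to x +50: this end goes into the dock first. At the other end two coil cans and the stylus shank reach x -42. A notch 12 mm long in the middle of each long side of the shoe takes the ball.
- head1: Another spare cutting head, just like head0; may be absent.
- head1_pads (a point): Brass contact pads of head1, as head0_pads.
- head2: Another spare cutting head, just like head0; may be absent.
- head2_pads (a point): Brass contact pads of head2, as head0_pads.
- head3: Another spare cutting head, just like head0; may be absent.
- head3_pads (a point): Brass contact pads of head3, as head0_pads.
- platter_hub: Bystander: heavy brass platter hub, 110 mm across, 56 mm high. Leave alone.
- spacer0: Bystander: clear acrylic disc spacer, 120 mm across, 36 mm hole, 10 mm thick, one lying flat on the other. Leave alone.
- spacer1: Bystander: clear acrylic disc spacer, 120 mm across, 36 mm hole, 10 mm thick, one lying flat on the other. Leave alone.
- spindle_puller: Bystander: chrome spindle puller with knurled grip, about 170 mm long, 60 mm wide, lying flat. Leave alone.
There are look-alikes about, which are no part of the job. Leave any purple look-alike of the head2 alone. What is shaped like the head1 but white is not meant.

How it is judged:
On the way, in this order (a step that is already met when the one before it is completed fails the run):
1. every head is fully home in a bay of the dock, contact block first (((distance between head0 and bay0 below 0.004 m and x of head0_pads in the frame of dock above 0.046 m) or (distance between head0 and bay1 below 0.004 m and x of head0_pads in the frame of dock above 0.046 m) or (distance between head0 and bay2 below 0.004 m and x of head0_pads in the frame of dock above 0.046 m) or (distance between head0 and bay3 below 0.004 m and x of head0_pads in the frame of dock above 0.046 m)) and ((distance between head1 and bay0 below 0.004 m and x of head1_pads in the frame of dock above 0.046 m) or (distance between head1 and bay1 below 0.004 m and x of head1_pads in the frame of dock above 0.046 m) or (distance between head1 and bay2 below 0.004 m and x of head1_pads in the frame of dock above 0.046 m) or (distance between head1 and bay3 below 0.004 m and x of head1_pads in the frame of dock above 0.046 m)) and ((distance between head2 and bay0 below 0.004 m and x of head2_pads in the frame of dock above 0.046 m) or (distance between head2 and bay1 below 0.004 m and x of head2_pads in the frame of dock above 0.046 m) or (distance between head2 and bay2 below 0.004 m and x of head2_pads in the frame of dock above 0.046 m) or (distance between head2 and bay3 below 0.004 m and x of head2_pads in the frame of dock above 0.046 m)) and ((distance between head3 and bay0 below 0.004 m and x of head3_pads in the frame of dock above 0.046 m) or (distance between head3 and bay1 below 0.004 m and x of head3_pads in the frame of dock above 0.046 m) or (distance between head3 and bay2 below 0.004 m and x of head3_pads in the frame of dock above 0.046 m) or (distance between head3 and bay3 below 0.004 m and x of head3_pads in the frame of dock above 0.046 m))), for 0.3 s.
2. with every head home, the contact bar is held fully down (all of step 1 and value of joint contact_bar above 0.0125 m), for 0.8 s.
At the end, for the whole second after the job is handed in: Every head stands upright (within 0.1 rad) and whole on the floor of the tray (origin within 80 mm of the tray's centre along its x and 85 mm along its y, not on the rim or on another head), released and at rest; the contact bar is up again (within 2 mm) (x of head0 in the frame of tray between -0.08 and 0.08 m and y of head0 in the frame of tray between -0.085 and 0.085 m and z of head0 in the frame of tray between 0.003 and 0.01 m and angle between each of head0, head1, head2, head3's own z axis and vertical below 0.1 rad and linear speed of each of head0, head1, head2, head3 below 0.02 m/s and contact force between the fingers and head0 below 0.1 N and x of head1 in the frame of tray between -0.08 and 0.08 m and y of head1 in the frame of tray between -0.085 and 0.085 m and z of head1 in the frame of tray between 0.003 and 0.01 m and contact force between the fingers and head1 below 0.1 N and x of head2 in the frame of tray between -0.08 and 0.08 m and y of head2 in the frame of tray between -0.085 and 0.085 m and z of head2 in the frame of tray between 0.003 and 0.01 m and contact force between the fingers and head2 below 0.1 N and x of head3 in the frame of tray between -0.08 and 0.08 m and y of head3 in the frame of tray between -0.085 and 0.085 m and z of head3 in the frame of tray between 0.003 and 0.01 m and contact force between the fingers and head3 below 0.1 N and value of joint contact_bar below 0.002 m); the robot touches nothing.
It fails at once if a head is squeezed with more than 60 N per finger (120 N in all) (contact force between the fingers and head0 above 120 N or contact force between the fingers and head1 above 120 N or contact force between the fingers and head2 above 120 N or contact force between the fingers and head3 above 120 N).
It fails at once if a head is pressed against the dock or the tray with more than 80 N (contact force between any of head0, head1, head2, head3 and dock above 80 N or contact force between any of head0, head1, head2, head3 and tray above 80 N).
It fails at once if the hub, a spacer or the puller is moved more than 20 mm (distance of any of platter_hub, spacer0, spacer1, spindle_puller from where it was at the start of the episode above 0.02 m).
Of head0, head1, head2, head3 only 3 to 4 are there at a start; the rules pass over those that are not, and their reading is None.
At some moment in a run one of head0, head1, head2, head3 may be knocked a few centimetres aside while the robot is not near it.
It also fails if it takes over 210 s, if anything falls off the work surface, if the arm or the gripper's body presses on something with over 40 N, if the wrist force passes 120 N, or if a joint passes its speed limit or range.

ROBOT

A 7-joint arm with a two-finger parallel gripper is mounted at the origin on the work surface. World frame = base frame: x ahead of the robot, y to its left, z up, the work surface at z = 0. Lengths are in m, angles in rad, forces in N, time in s.
With the tool pointing down it reaches from about 0.35 to 0.775 m from the base axis. Payload 3.1 kg.
Tool frame: the origin (TCP) lies midway between the tips of the shut fingers; the grasp point (between the pads) lies 19 mm behind it; z points along the fingers, y is the line along which they close (so a half turn about z gives the same grasp; the last joint's range is limited). The gripper opens to 85 mm and grips with 20 to 120 N. Pads are 22 mm wide; open, the fingers measure 114 mm over their backs; the gripper's body (76 mm by 85 mm) begins 54 mm behind the grasp point. The pads swing forward as they close: fully open they stand 13 mm farther back than shut.
Start: joints at [1.136, 0.311, 0.014, 1.512, -0.004, 1.319, -0.027], TCP at [0.211, -0.508, 0.231] pointing down, gripper open.
Joint ranges: [-2.7, 2.7], [-0.3, 1.91], [-1.27, 1.3], [0.12, 2.57], [-1.44, 4.58], [0.2, 2.03], [-3.05, 3.05]. Speed limits (rad/s): [2.79, 2.79, 3.14, 3.14, 3.14, 3.14, 3.14].

INTERFACE

Orientations are given as a unit quaternion [x, y, z, w].
In Python, from cell import r gives the robot as it stands. The module is installed in compiled form; this text tells all that it offers.
- The arm moves only by the tool step_arm, never from a script. Its argument "increments" is a list of rows, each a list of 5 numbers: the opening, from 0 (shut) to 1 (fully open), then the shift along the world's x, y, z each as a share of 4 cm, from -1 to 1, then the turn about the world's z as a share of 30 degrees, from -1 to 1. In form: [[hand, x, y, z, yaw], ...]. A call has 1 to 20 rows; each row shifts and turns the commanded pose from where the row before left it; what a row does not reach is not made up. A row lasts 1/12 s, in which the tool goes at most 41.7 mm and 7.16 degrees, less where a joint would pass 70% of its speed; a pose out of reach is approached as far as the arm can. A call with a number of a shift or a turn outside -1 to 1 is refused whole. A call with a gripper value outside its range is refused whole. The fingers move at their own pace and stop on an object; "squeeze" is the grip in N (left out, the last holds). Time passes only in rows, so rows that do not move let the fingers close. It gives the time, the measured TCP pose, the force, the opening and the grip force at its end, in the units of the state.
- r.read_state(): the state, without advancing time (a new reading comes with each control period).
- r.snapshot(name): name is "scene" or "side" or "wrist"; returns a dict with "img" (400x640x3 uint8, blue, green, red), "z_map" (400x640 float32, m along the optical axis (not along the pixel's ray), 0 where there is no reading), "intrinsics" (3x3 intrinsics, pixels), "R" (3x3) and "t" (3): a world point X has camera coordinates R X + t. Camera axes: x right, y down, z forward; pixel columns grow to the right and rows downward; lengths in m; the calibration is good to about 2 mm. A picture is of the moment at which its call begins.
- r.hand_in(): hands the job in; it is judged then, once.
The state is a dict: "clock": time; "qpos": joint angles; "joint_velocities": joint speeds; "joint_torque": joint torques, N m; "tcp_pos": TCP position; "orientation": TCP orientation; "force": force on the tool from outside, world axes, zero at the start; "moment": the same for the moment, N m; "opening": finger opening in m; "gripper_force": force on a finger pad.
Only numpy, scipy, OpenCV 4.12 (cv2) and the standard library are available. Lean on these libraries where they do the work, as an engineer would, in place of code of your own. Each camera call takes 0.05 s, during which the arm holds its last target. There are 200 camera calls.

## Working session

There is one attempt and no reset: what is moved stays moved. The work goes in short steps, Python scripts to look and compute and a tool call to move; the robot and the scene stay as the last step left them, time stands still between calls to the robot, and variables do not carry over. Pictures are saved under pics/ and viewed, at most 14 in all, crops included, and the job is handed in when it is done.

Besides the shell and the picture viewer there is one more tool, called as name([rows], argument=value, ...), one row to a line, values as JSON. step_arm: Moves the arm, as the interface text tells. Its arguments: {"type":"object","properties":{"increments":{"type":"array","items":{"type":"array","items":{"type":"number"}}},"squeeze":{"type":"number"}},"required":["increments"]}

```bash
mkdir -p pics
cat > h.py <<'E'
import numpy as np, cv2
from cell import r
def snap(n):
    s=r.snapshot(n); K=np.array(s["intrinsics"]);R=np.array(s["R"]);t=np.array(s["t"]).ravel()
    return s["img"],s["z_map"],K,R,t
def pts(z,K,R,t):
    v,u=np.mgrid[:z.shape[0],:z.shape[1]]
    c=np.stack([(u-K[0,2])/K[0,0]*z,(v-K[1,2])/K[1,1]*z,z],-1)
    return (c-t)@R
def px(X,K,R,t):
    c=K@(R@np.array(X)+t); return c[:2]/c[2]
E
python3 - <<'E'
from h import *
for n in("scene","side"):
    i,z,K,R,t=snap(n); cv2.imwrite(f"pics/{n}0.png",i); print(n,-R.T@t,R[2],K[0,0])
    np.savez(f"{n}0.npz",i=i,z=z,K=K,R=R,t=t)
s=r.read_state();print(s["tcp_pos"],s["orientation"],s["clock"],s["force"])
E
```

```text
scene [ 1.05083165 -0.86689206  0.62762286] [-0.46419482  0.72605657 -0.50731157] 369.6075806498582
side [-0.15759829  0.68671676  0.88816453] [ 0.53564304 -0.59263497 -0.60155659] 405.8592773116093
[ 0.21027462 -0.50749602  0.23030051] [ 9.80765249e-01  1.95187966e-01 -2.61761313e-04 -1.05643069e-03] 0.1 [-0.08065102  0.4089713   0.69025766]
```

View pics/scene0.png

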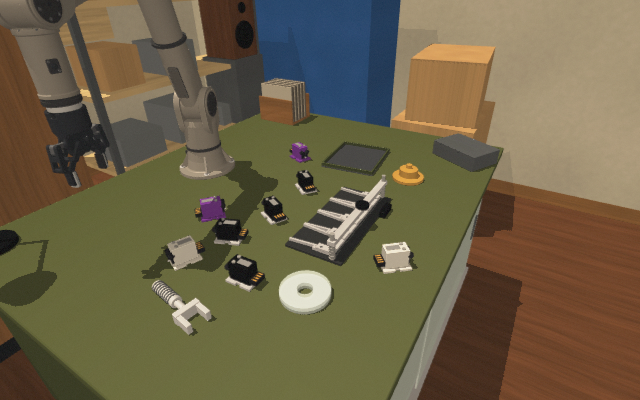

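View pics/side0.png

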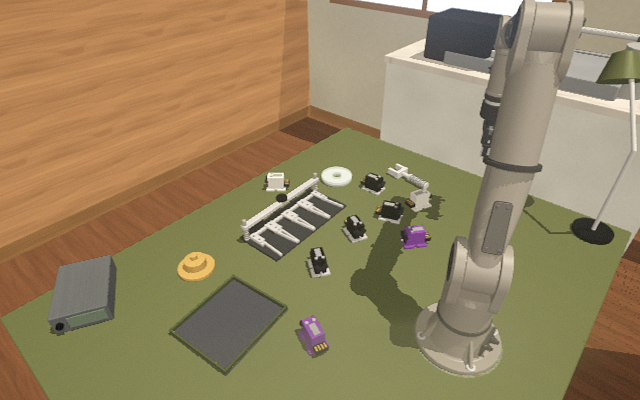

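The scene view shows four black heads, at about (305,181), (274,208), (231,231) and (243,270). There are also two purple and two white look-alikes, the dock at (345,220) and the tray at (357,157). Next I'll build a top-down map from the depth data.

```bash
cat > top.py <<'E'
from h import *
x0,y0,s=0.15,-0.62,500.  # px per m
W=np.zeros((450,600,3),np.uint8); H=np.full((450,600),-1.)
P=[];C=[]
for n in("scene","side"):
    d=np.load(f"{n}0.npz"); p=pts(d["z"],d["K"],d["R"],d["t"]); m=d["z"]>0
    P.append(p[m]);C.append(d["i"][m])
    print(n,'table',[np.round(np.median(p[m][(abs(p[m][:,0]-a)<.03)&(abs(p[m][:,1]-b)<.03)][:,2]),4) for a,b in((.3,.1),(.45,.15),(.3,-.1))])
P=np.concatenate(P);C=np.concatenate(C); k=(P[:,2]<.12)&(P[:,2]>-.02);P=P[k];C=C[k]
o=np.argsort(P[:,2]);P=P[o];C=C[o]
r_=np.round((P[:,0]-x0)*s).astype(int);c=np.round((P[:,1]-y0)*s).astype(int)
ok=(r_>=0)&(r_<450)&(c>=0)&(c<600)
W[r_[ok],c[ok]]=C[ok]; W=cv2.dilate(W,np.ones((2,2)))
for k in range(0,450,50): cv2.putText(W,f"{x0+k/s:.2f}",(0,k+4),0,.35,(255,255,255))
for k in range(0,600,50): cv2.putText(W,f"{y0+k/s:.2f}",(k,10),0,.3,(255,255,255))
cv2.imwrite("pics/top0.png",W)
# heads: black blobs above 20mm, near top
hsv=cv2.cvtColor(C[None],cv2.COLOR_BGR2HSV)[0]
m=ok&(hsv[:,2]<60)&(P[:,2]>.03)&(P[:,2]<.075)
M=np.zeros((450,600),np.uint8);M[r_[m],c[m]]=255;M=cv2.morphologyEx(M,cv2.MORPH_CLOSE,np.ones((7,7)))
for q in cv2.findContours(M,0,2)[0]:
    if cv2.contourArea(q)<150: continue
    (a,b),(w,h),an=cv2.minAreaRect(q); print(round(x0+b/s,4),round(y0+a/s,4),w/s,h/s,an)
E
python3 top.py
```

```text
scene table [np.float64(0.0006), np.float64(0.0006), np.float64(0.0003)]
side table [np.float64(0.0006), np.float64(0.0008), np.float64(0.0008)]
0.5339 -0.401 0.07323473358154296 0.0421895751953125 84.2894058227539
0.4286 -0.1448 0.043826927185058595 0.07513188171386719 26.56505012512207
0.4181 0.0506 0.04277327728271484 0.07432621002197265 35.311214447021484
0.3908 -0.2999 0.07092694854736328 0.04447564315795898 69.44395446777344
```

View pics/top0.png

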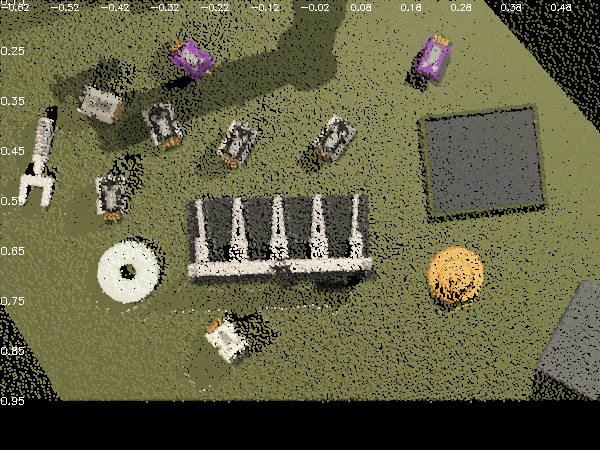

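The map shows the heads' yaws clearly. The dock is nearly square with the world axes, centred near (0.63,-0.06), and the tray is near (0.475,0.345). Now I'll measure each one more precisely.

```bash
cat > meas.py <<'E'
from h import *
from scipy.optimize import least_squares
def cloud(fresh=False):
    P=[];C=[]
    for n in("scene","side"):
        if fresh:
            i,z,K,R,t=snap(n); np.savez(f"{n}0.npz",i=i,z=z,K=K,R=R,t=t)
        d=np.load(f"{n}0.npz"); p=pts(d["z"],d["K"],d["R"],d["t"]); m=d["z"]>0
        P.append(np.c_[p[m],np.full(m.sum(),n=="side")]);C.append(d["i"][m])
    return np.concatenate(P),np.concatenate(C)
def heads(P,C,guess):
    hsv=cv2.cvtColor(C[None],cv2.COLOR_BGR2HSV)[0].astype(int)
    for g in guess:
        n=np.hypot(P[:,0]-g[0],P[:,1]-g[1])<.065
        top=n&(P[:,2]>.047)&(P[:,2]<.066)
        (a,b),(w,h),an=cv2.minAreaRect(P[top][:,:2].astype(np.float32))
        br=n&(hsv[:,0]>5)&(hsv[:,0]<25)&(hsv[:,1]>110)&(hsv[:,2]>90)&(P[:,2]>.015)&(P[:,2]<.04)
        pad=np.median(P[br][:,:2],0)
        if w<h: an+=90
        yaw=np.radians(an); d=pad-[a,b]
        if d@[np.cos(yaw),np.sin(yaw)]<0: yaw+=np.pi
        yaw=(yaw+np.pi)%(2*np.pi)-np.pi
        print("head",np.round([a,b],4),"wh",np.round(sorted([w,h]),3),"yaw",round(np.degrees(yaw),1),"pad",np.round(np.hypot(*d),3),"padyaw",np.round(np.degrees(np.arctan2(d[1],d[0])),1),"z",np.round(np.percentile(P[top][:,2],[50,95]),3), br.sum())
E
python3 - <<'E'
from meas import *
P,C=cloud()
heads(P,C,[(.534,-.401),(.4286,-.1448),(.418,.0506),(.3908,-.3)])
hsv=cv2.cvtColor(C[None],cv2.COLOR_BGR2HSV)[0].astype(int)
# dock bar top
for s in(0,1):
    m=(P[:,3]==s)&(P[:,0]>.6)&(P[:,0]<.75)&(P[:,1]>-.22)&(P[:,1]<.09)&(abs(P[:,2]-.069)<.004)
    q=P[m]; c=np.polyfit(q[:,1],q[:,0],1); print("bar",s,m.sum(),"x at y=-.065:",np.polyval(c,-.065),"yaw",-np.degrees(c[0]),np.std(q[:,0]-np.polyval(c,q[:,1])), np.percentile(q[:,1],[.5,99.5]))
    # button
    m=(P[:,3]==s)&(P[:,0]>.64)&(P[:,0]<.74)&(P[:,1]>-.12)&(P[:,1]<.02)&(abs(P[:,2]-.081)<.003)&(hsv[:,2]<70)
    q=P[m]; print("button",m.sum(),cv2.minEnclosingCircle(q[:,:2].astype(np.float32)),q[:,:2].mean(0))
    # walls: z 16..20mm in slices of x
    w=(P[:,3]==s)&(abs(P[:,2]-.018)<.006)&(P[:,1]>-.28)&(P[:,1]<.14)&(hsv[:,2]>90)&(hsv[:,1]<60)
    for xs in(.56,.58,.6,.61,.62,.63):
        q=P[w&(abs(P[:,0]-xs)<.004)][:,1]; q=np.sort(q)
        g=np.split(q,np.where(np.diff(q)>.02)[0]+1)
        print(xs,[(round(float(k.min()),4),round(float(k.max()),4)) for k in g if len(k)>3])
    # base plate and tray
    d=(P[:,3]==s)&(abs(P[:,2]-.008)<.003)&(P[:,0]>.5)&(P[:,0]<.68)&(P[:,1]>-.3)&(P[:,1]<.15)&(hsv[:,2]<95)&(hsv[:,1]<70)
    print("plate",cv2.minAreaRect(P[d][:,:2].astype(np.float32)))
    d=(P[:,3]==s)&(P[:,2]>.011)&(P[:,2]<.023)&(abs(P[:,0]-.475)<.16)&(abs(P[:,1]-.345)<.16)
    print("tray",cv2.minAreaRect(P[d][:,:2].astype(np.float32)))
E
```

```text
head [ 0.5385 -0.4016] wh [0.045 0.063] yaw 5.8 pad 0.043 padyaw 8.1 z [0.056 0.059] 44
head [ 0.4301 -0.146 ] wh [0.039 0.07 ] yaw -25.5 pad 0.045 padyaw -23.3 z [0.056 0.059] 28
head [0.4213 0.0465] wh [0.037 0.067] yaw -36.7 pad 0.04 padyaw -33.6 z [0.056 0.06 ] 19
head [ 0.393  -0.2985] wh [0.042 0.065] yaw 20.7 pad 0.044 padyaw 24.4 z [0.056 0.06 ] 52
bar 0 431 x at y=-.065: 0.6832699648775293 yaw 2.149386404943671 0.006681172937360947 [-0.21597719  0.08856961]
button 87 ((0.6853007674217224, -0.06560708582401276), 0.020132193341851234) [ 0.68707028 -0.06517305]
0.56 [(-0.228, -0.2214), (-0.1539, -0.141), (-0.0753, -0.0613), (0.0048, 0.0191), (0.0854, 0.0909)]
0.58 [(-0.225, -0.2189), (-0.156, -0.1376), (-0.0762, -0.0615), (0.0025, 0.0192), (0.0845, 0.0894)]
0.6 [(-0.2232, -0.219), (-0.1554, -0.1371), (-0.0741, -0.0551), (0.002, 0.0258), (0.0864, 0.0936)]
0.61 [(-0.2224, -0.215), (-0.1576, -0.1339), (-0.0761, -0.0555), (0.0022, 0.0246), (0.0823, 0.0947)]
0.62 [(-0.2202, -0.2132), (-0.1562, -0.1334), (-0.0784, -0.0555), (0.0025, 0.0271), (0.084, 0.0976)]
0.63 [(-0.2296, -0.2134),
[... 585 characters left out ...]
067, 0.021)]
0.58 [(-0.2275, -0.2163), (-0.1539, -0.1386), (-0.0808, -0.0588), (0.0063, 0.0203), (0.0853, 0.0914)]
0.6 [(-0.1527, -0.1355), (-0.0752, -0.0557), (0.0045, 0.0257), (0.0845, 0.0915)]
0.61 [(-0.1557, -0.1336), (-0.0758, -0.0492), (0.0051, 0.0264), (0.0854, 0.097)]
0.62 [(-0.2216, -0.2136), (-0.1558, -0.1335), (-0.0785, -0.0497), (0.0038, 0.0252), (0.0786, 0.0997)]
0.63 [(-0.2375, -0.2105), (-0.1607, -0.1278), (-0.079, -0.0487), (-0.0017, 0.032), (0.078, 0.0998)]
plate ((0.6080687642097473, -0.06454282999038696), (0.13988253474235535, 0.35973310470581055), 1.3048210144042969)
tray ((0.46781620383262634, 0.34567791223526), (0.2059721201658249, 0.2341354638338089), 6.58398962020874)
```

Dock: centre about (0.627,-0.0655), yaw about +1.8°. Tray: centre (0.467,0.3455), yaw +6.4°. First I'll approach head A.

step_arm([
  [0.8,0.82,0.265,-0.275,-0.054],
  [0.8,0.82,0.265,-0.275,-0.054],
  [0.8,0.82,0.265,-0.275,-0.054],
  [0.8,0.82,0.265,-0.275,-0.054],
  [0.8,0.82,0.265,-0.275,-0.054],
  [0.8,0.82,0.265,-0.275,-0.054],
  [0.8,0.82,0.265,-0.275,-0.054],
  [0.8,0.82,0.265,-0.275,-0.054],
  [0.8,0.82,0.265,-0.275,-0.054],
  [0.8,0.82,0.265,-0.275,-0.054],
  [0.8,0,0,0,0],
  [0.8,0,0,0,0],
  [0.8,0,0,0,0],
], squeeze=30)

```text
clock: 1.18
tcp_pos: [0.5377, -0.4023, 0.1204]
orientation: [0.998, 0.055, -0.001, -0.0]
force: [-0.2, -0.6, 0.6]
opening: 0.0681
gripper_force: 0.0
```

```bash
cat >> meas.py <<'E'
def psi():
    s=r.read_state(); q=s["orientation"]; x,y,z,w=q
    return np.round(s["tcp_pos"],4),round(float(np.degrees(np.arctan2(2*(x*y+z*w),1-2*(y*y+z*z)))),2)
E
python3 - <<'E'
from meas import *
i,z,K,R,t=snap("wrist"); cv2.imwrite("pics/w0.png",i); print(psi(),-R.T@t,R[2])
p=pts(z,K,R,t); m=(z>0)&(abs(p[...,2]-.056)<.004)&(np.hypot(p[...,0]-.538,p[...,1]+.4)<.06); q=p[m]; print(m.sum(),cv2.minAreaRect(q[:,:2].astype(np.float32)))
m=(z>0)&(abs(p[...,2]-.006)<.003)&(np.hypot(p[...,0]-.538,p[...,1]+.4)<.06);m&=(i.min(-1)>110); q=p[m]; print(m.sum(),cv2.minAreaRect(q[:,:2].astype(np.float32)) if m.sum()>3 else 0)
E
```

```text
(array([ 0.5371, -0.4035,  0.1212]), 6.22) [ 0.62147743 -0.39361928  0.26281698] [-0.3276249  -0.03659648 -0.94409884]
3090 ((0.5400006771087646, -0.40008944272994995), (0.06044218689203262, 0.035975560545921326), 3.273893117904663)
691 ((0.5395878553390503, -0.4000662863254547), (0.07222741097211838, 0.05418204143643379), 3.404482364654541)
```

View pics/w0.png

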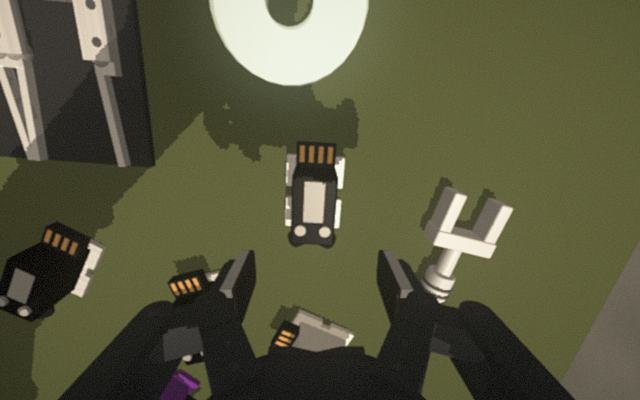

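The wrist view shows head A at about (315,195) and gives precise sizes: the block measures 60x36 and the shoe 72x54. Head A is at (0.540,-0.400), yaw 3.4°.

step_arm([
  [0.8,0.05,0.05,-0.5,-0.05],
  [0.8,0,0,-0.5,-0.05],
  [0.8,0,0,-0.5,0],
  [0.8,0,0,-0.5,0],
  [0.8,0,0,-0.5,0],
  [0.8,0,0,0,0],
  [0.0,0,0,0,0],
  [0.0,0,0,0,0],
  [0.0,0,0,0,0],
  [0.0,0,0,0,0],
  [0.0,0,0,0,0],
  [0.0,0,0,0,0],
  [0.0,0,0,0,0],
  [0.0,0,0,0,0],
], squeeze=40)

```text
clock: 2.4
tcp_pos: [0.5417, -0.4011, 0.0239]
orientation: [1.0, 0.029, 0.001, 0.001]
force: [-1.5, 0.7, 5.7]
opening: 0.0353
gripper_force: 42.6
```

```bash
python3 -c "
from meas import *
print(psi()); i,z,K,R,t=snap('wrist'); print(-R.T@t)"
```

```text
(array([ 0.5417, -0.4011,  0.0239]), 3.29)
[ 0.62504476 -0.39659751  0.16669354]
```

step_arm([
  [0.0,0,0,0.3,0],
  [0.0,0,0,0.7,0],
  [0.0,0,0,0.7,0],
  [0.0,0,0,0.7,0],
  [0.0,0.08,0.76,0,-0.01],
  [0.0,0.08,0.76,0,-0.01],
  [0.0,0.08,0.76,0,-0.01],
  [0.0,0.08,0.76,0,-0.01],
  [0.0,0.08,0.76,0,-0.01],
  [0.0,0.08,0.76,0,0],
  [0.0,0.08,0.76,0,0],
  [0,0,0,0,0],
  [0,0,0,0,0],
  [0,0,0,0,0],
])

```text
clock: 3.62
tcp_pos: [0.5625, -0.1875, 0.1173]
orientation: [1.0, 0.016, -0.0, 0.001]
force: [0.3, -0.5, -4.2]
opening: 0.0354
gripper_force: 41.6
```

Run:
```python
from meas import *
i,z,K,R,t=snap("wrist"); cv2.imwrite("pics/w1.png",i); print(psi(),-R.T@t)
np.savez("w1.npz",i=i,z=z,K=K,R=R,t=t)
p=pts(z,K,R,t); p[z==0]=9
for xs in np.arange(.545,.68,.01):
    m=(abs(p[...,0]-xs)<.003)&(abs(p[...,2]-.017)<.005)&(i.min(-1)>70)
    q=np.sort(p[m][:,1]); g=np.split(q,np.where(np.diff(q)>.01)[0]+1)
    print(round(xs,3),[tuple(np.round(np.percentile(k,[1,99]),4)) for k in g if len(k)>5])
```

```text
(array([ 0.5623, -0.1888,  0.1172]), 1.73) [ 0.64653553 -0.1853152   0.25975627]
0.545 [(np.float64(-0.1474), np.float64(-0.1415)), (np.float64(-0.0722), np.float64(-0.0613)), (np.float64(0.007), np.float64(0.019)), (np.float64(0.0861), np.float64(0.0938))]
0.555 [(np.float64(-0.1466), np.float64(-0.1406)), (np.float64(-0.0728), np.float64(-0.0601)), (np.float64(0.0068), np.float64(0.0199)), (np.float64(0.0856), np.float64(0.0934))]
0.565 [(np.float64(-0.1467), np.float64(-0.1394)), (np.float64(-0.0731), np.float64(-0.0591)), (np.float64(0.0055), np.float64(0.0209)), (np.float64(0.0857), np.float64(0.0931))]
0.575 [(np.float64(-0.2238), np.float64(-0.2182)), (np.float64(-0.1532), np.float64(-0.1384)), (np.float64(-0.0737), np.float64(-0.0582)), (np.float64(0.0057), np.float64(0.0228)), (np.float64(0.0851), np.float64(0.0925))]
0.585 [(np.float64(-0.2232), np.float64(-0.217)), (np.float64(-0.1537), np.float64(-0.1371)), (np.float64(-0.074), np.float64(-0.0568)), (np.float64(0.0054), np.float64(0.0239)), (np.float64(0.0846), np.float64(0.0917))]
0.595 [(np.float64(-0.2216), np.float64(
[... 1133 characters left out ...]
64(-0.2277), np.float64(-0.2071)), (np.float64(-0.1597), np.float64(-0.1269)), (np.float64(-0.08), np.float64(-0.0471)), (np.float64(-0.0004), np.float64(0.0332))]
0.655 [(np.float64(-0.4098), np.float64(-0.317)), (np.float64(-0.2269), np.float64(-0.2065)), (np.float64(-0.1594), np.float64(-0.1268)), (np.float64(-0.0797), np.float64(-0.0466)), (np.float64(0.0), np.float64(0.0335))]
0.665 [(np.float64(-0.416), np.float64(-0.3112)), (np.float64(-0.2268), np.float64(-0.2061)), (np.float64(-0.159), np.float64(-0.1265)), (np.float64(-0.0792), np.float64(-0.0466)), (np.float64(-0.0001), np.float64(0.0658))]
0.675 [(np.float64(-0.42), np.float64(-0.3075)), (np.float64(-0.2249), np.float64(0.0589))]
```

View pics/w1.png

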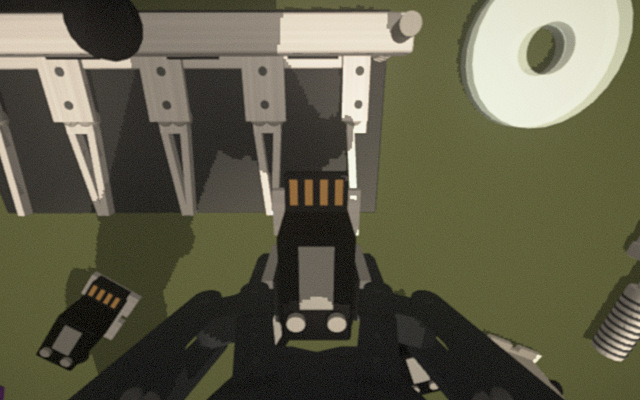

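The view shows the held head at (318,250) and all four bays clearly. The bay centrelines follow from the slot edges, with a slope of 0.0327 (1.87°). Next I need the held head's pose from the same image.

```bash
cat >> meas.py <<'E'
def held(fresh=True):
    "pose of held head from wrist camera (top face)"
    tcp,ps=psi()
    i,z,K,R,t=snap("wrist"); p=pts(z,K,R,t); p[z==0]=9
    n=np.hypot(p[...,0]-tcp[0],p[...,1]-tcp[1])<.05
    # block top: between fingers, depth near tcp z + .036
    m=n&(abs(p[...,2]-tcp[2]-.036)<.008)&(p[...,0]>tcp[0]-.05)
    m[260:]=m[260:]; 
    l=cv2.connectedComponentsWithStats(m.astype(np.uint8))
    k=1+np.argmax(l[2][1:,4]); q=p[l[1]==k]
    print("tcp",tcp,ps,"z",np.round(np.median(q[:,2]),4),"rect",cv2.minAreaRect(q[:,:2].astype(np.float32)),len(q))
    # shoe edges (bright, ~50mm lower)
    zt=np.median(q[:,2]); s=n&(abs(p[...,2]-zt+.050)<.005)&(i.min(-1)>80)
    q=p[s]; 
    if len(q)>20: print("shoe",len(q),cv2.minAreaRect(q[:,:2].astype(np.float32)),np.round(np.median(q[:,2]),4))
E
python3 -c "
from meas import *
held()"
```

```text
tcp [ 0.5623 -0.1888  0.1172] 1.73 z 0.1496 rect ((0.5613324046134949, -0.1893054097890854), (0.061306484043598175, 0.06248513609170914), 2.147890567779541) 9475
shoe 895 ((0.5821552872657776, -0.18860560655593872), (0.030451402068138123, 0.054264869540929794), 1.8332538604736328) 0.0992
```

step_arm([
  [0,0.25,0.09,-0.3,0],
  [0,0,0,-0.5,0],
  [0,0,0,-0.5,0],
  [0,0,0,-0.4,0],
  [0,0,0,-0.2,0],
  [0,0,0,-0.15,0],
  [0,0,0,0,0],
  [0,0,0,0,0],
])

```text
clock: 4.38
tcp_pos: [0.5734, -0.1845, 0.0358]
orientation: [1.0, 0.015, 0.0, 0.0]
force: [1.4, -0.2, -3.8]
opening: 0.0355
gripper_force: 41.5
```

```bash
python3 -c "
from meas import *
print(r.read_state()['force'])
held()"
```

```text
[ 1.39131259 -0.16458829 -3.76892251]
tcp [ 0.5734 -0.1845  0.0358] 1.76 z 0.0682 rect ((0.5724619030952454, -0.1850324124097824), (0.06091887503862381, 0.06264784187078476), 1.663708209991455) 9462
shoe 2927 ((0.5838972926139832, -0.17998594045639038), (0.06379252672195435, 0.08650744706392288), 6.428737163543701) 0.0162
```

step_arm([
  [0,0,-0.02,-0.07,0],
  [0,0.19,0.006,0,0],
  [0,0.19,0.006,0,0],
  [0,0.19,0.006,0,0],
  [0,0.19,0.006,0,0],
  [0,0.19,0.006,0,0],
  [0,0.19,0.006,0,0],
  [0,0,0,0,0],
  [0,0,0,0,0],
])

```text
clock: 5.18
tcp_pos: [0.6212, -0.1831, 0.0327]
orientation: [1.0, 0.016, 0.002, 0.0]
force: [2.4, -1.2, -4.9]
opening: 0.0351
gripper_force: 41.3
```

step_arm([
  [0,0.1,0.003,0,0],
  [0,0.1,0.003,0,0],
  [0,0.08,0.003,0,0],
  [0,0.07,0.002,0,0],
  [0,0.05,0.002,0,0],
  [0,0,0,0,0],
  [0,0,0,0,0],
  [0,0,0,0,0],
])

```text
clock: 5.85
tcp_pos: [0.636, -0.1828, 0.0332]
orientation: [1.0, 0.016, 0.002, 0.0]
force: [2.3, -1.1, -2.7]
opening: 0.0354
gripper_force: 41.5
```

```bash
cat >> meas.py <<'E'
O=np.array([.627,-.0643]); YD=.0327
def dockxy(q):
    d=np.asarray(q)-O; c,s=np.cos(YD),np.sin(YD); return np.round(1000*np.array([c*d[0]+s*d[1],-s*d[0]+c*d[1]]),1)
E
python3 - <<'E'
from meas import *
print(psi(),r.read_state()['force'])
i,z,K,R,t=snap("wrist"); cv2.imwrite("pics/w2.png",i[:,100:540]); np.savez("w2.npz",i=i,z=z,K=K,R=R,t=t)
p=pts(z,K,R,t);p[z==0]=9
hsv=cv2.cvtColor(i,cv2.COLOR_BGR2HSV)
m=(hsv[...,0]>5)&(hsv[...,0]<25)&(hsv[...,1]>110)&(hsv[...,2]>90)&(abs(p[...,2]-.034)<.006)&(p[...,0]>.62)
print(m.sum(),[dockxy(v) for v in(p[m][:,:2].min(0),p[m][:,:2].max(0))],p[m].mean(0))
E
```

```text
(array([ 0.636 , -0.1828,  0.0332]), 1.81) [ 2.31721888 -1.0685432  -2.7350562 ]Traceback (most recent call last):
  File "<stdin>", line 7, in <module>
    return umr_minimum(a, axis, None, out, keepdims, initial, where)
ValueError: zero-size array to reduction operation minimum which has no identity
```

View pics/w2.png

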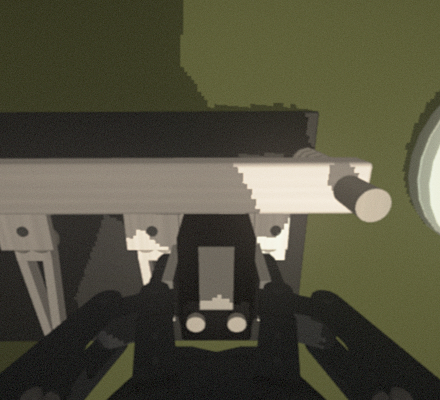

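The head sits under the bar, and its contact block is hidden. I'll push a little further to feel the detent or the stop.

step_arm([
  [0,0.04,0.0,0,0],
  [0,0,0,0,0],
  [0,0,0,0,0],
])

```text
clock: 6.15
tcp_pos: [0.6364, -0.1827, 0.0326]
orientation: [1.0, 0.016, 0.0, 0.0]
force: [0.8, -1.5, -2.9]
opening: 0.0354
gripper_force: 41.5
```

step_arm([
  [0,0.04,0.0,0,0],
  [0,0,0,0,0],
  [0,0,0,0,0],
])

```text
clock: 6.4
tcp_pos: [0.6372, -0.1823, 0.0322]
orientation: [1.0, 0.016, -0.001, -0.0]
force: [0.3, -1.0, -4.3]
opening: 0.0355
gripper_force: 41.5
```

step_arm([
  [0.62,0,0,0,0],
  [0.62,0,0,0,0],
  [0.62,0,0,0,0],
  [0.62,0,0,0,0],
  [0.62,0,0,0.3,0],
  [0.62,0,0,0.8,0],
  [0.62,0,0,0.8,0],
  [0.62,-0.5,0,0.8,0],
  [0.62,-0.6,0,0,0],
  [0.62,0,0,0,0],
  [0.62,0,0,0,0],
])

```text
clock: 7.32
tcp_pos: [0.5931, -0.1831, 0.1422]
orientation: [1.0, 0.015, 0.001, 0.0]
force: [0.5, -0.2, -0.6]
opening: 0.053
gripper_force: 0.0
```

```bash
cat >> meas.py <<'E'
def docked(k,save=None):
    i,z,K,R,t=snap("wrist"); p=pts(z,K,R,t);p[z==0]=9
    if save: cv2.imwrite(save,i)
    g=O+np.array([.005,-.12+.08*k])@np.array([[1,YD],[-YD,1]])
    m=(np.hypot(p[...,0]-g[0],p[...,1]-g[1])<.06)&(abs(p[...,2]-.064)<.004)&(i.max(-1)<70)
    c,s,a=cv2.minAreaRect(p[m][:,:2].astype(np.float32))
    q=p[m]; rot=np.array([dockxy(v) for v in q[:,:2]])
    print(k,"target",g,"block centre",c,s,a,"dock bounds",np.percentile(rot,[1,99],axis=0).round(1).tolist(),"z",np.median(q[:,2]))
    mm=(abs(p[...,2]-.069)<.003)&(i.min(-1)>60)&(abs(p[...,0]-.685)<.03)&(abs(p[...,1]+.06)<.2); b=np.array([dockxy(v) for v in p[mm][:,:2]])
    print("bar x edges",np.percentile(b[:,0],[2,98]),len(b))
E
python3 -c "
from meas import *
print(psi());docked(0,'pics/w3.png')"
```

```text
(array([ 0.5931, -0.1831,  0.1422]), 1.74)
0 target [ 0.635924  -0.1841365] block centre (0.6361538767814636, -0.1827910989522934) (0.059248652309179306, 0.0353366881608963) 1.6099939346313477 dock bounds [[-24.0, -136.0], [34.8, -101.8]] z 0.06391737060792534
bar x edges [45.6 66.7] 10801
```

Head A is home: its block spans dock x -24 to +35, against -25 to +35 expected. Next is head D.

step_arm([
  [0.8,-0.625,-0.36,-0.05,0.07],
  [0.8,-0.625,-0.36,-0.05,0.07],
  [0.8,-0.625,-0.36,-0.05,0.07],
  [0.8,-0.625,-0.36,-0.05,0.07],
  [0.8,-0.625,-0.36,-0.05,0.07],
  [0.8,-0.625,-0.36,-0.05,0.07],
  [0.8,-0.625,-0.36,-0.05,0.07],
  [0.8,-0.625,-0.36,-0.05,0.07],
  [0.8,0,0,0,0],
  [0.8,0,0,0,0],
])

```text
clock: 8.2
tcp_pos: [0.3928, -0.2992, 0.1242]
orientation: [0.987, 0.16, -0.0, -0.0]
force: [-0.1, 0.9, -0.4]
opening: 0.0681
gripper_force: 0.0
```

```bash
cat >> meas.py <<'E'
def near(zt=.056,rad=.07,ref=None):
    tcp,ps=psi(); ref=tcp[:2] if ref is None else ref
    i,z,K,R,t=snap("wrist"); p=pts(z,K,R,t);p[z==0]=9
    m=(np.hypot(p[...,0]-ref[0],p[...,1]-ref[1])<rad)&(abs(p[...,2]-zt)<.005)
    m&=cv2.cvtColor(i,cv2.COLOR_BGR2HSV)[...,1]<90
    l=cv2.connectedComponentsWithStats(m.astype(np.uint8)); k=1+np.argmax(l[2][1:,4])
    c,s,a=cv2.minAreaRect(p[l[1]==k][:,:2].astype(np.float32))
    if s[0]<s[1]: a-=90
    if a<-90:a+=180
    print("tcp",tcp,ps,"block",np.round(c,4),np.round(s,4),"angle(mod180)",round(a,2),"move",np.round((np.array(c)-tcp[:2])/.04,3),"turn share",round((a-ps)/30,3))
E
python3 -c "
from meas import *
near()"
```

```text
tcp [ 0.3928 -0.2992  0.1242] 18.37 block [ 0.3952 -0.2966] [0.0601 0.0361] angle(mod180) 21.96 move [0.059 0.066] turn share 0.12
```

step_arm([
  [0.8,0.06,0.066,-0.4,0.06],
  [0.8,0,0,-0.6,0.06],
  [0.8,0,0,-0.6,0],
  [0.8,0,0,-0.6,0],
  [0.8,0,0,-0.35,0],
  [0.8,0,0,0,0],
  [0.0,0,0,0,0],
  [0.0,0,0,0,0],
  [0.0,0,0,0,0],
  [0.0,0,0,0,0],
  [0.0,0,0,0,0],
  [0.0,0,0,0,0],
  [0.0,0,0,0,0],
])

```text
clock: 9.33
tcp_pos: [0.398, -0.2957, 0.0239]
orientation: [0.981, 0.193, 0.002, 0.001]
force: [2.2, 0.6, 5.5]
opening: 0.0356
gripper_force: 42.8
```

step_arm([
  [0.0,0,0,0.4,0],
  [0.0,0,0,0.7,0],
  [0.0,0,0,0.7,0],
  [0.0,0,0,0.6,0],
  [0.0,0.54,0.597,0,-0.084],
  [0.0,0.54,0.597,0,-0.084],
  [0.0,0.54,0.597,0,-0.084],
  [0.0,0.54,0.597,0,-0.084],
  [0.0,0.54,0.597,0,-0.084],
  [0.0,0.54,0.597,0,-0.084],
  [0.0,0.54,0.597,0,-0.084],
  [0.0,0.54,0.597,0,-0.084],
  [0,0,0,0,0],
  [0,0,0,0,0],
  [0,0,0,0,0],
])

```text
clock: 10.58
tcp_pos: [0.5672, -0.1047, 0.117]
orientation: [1.0, 0.018, -0.002, 0.0]
force: [-0.2, -0.5, -2.3]
opening: 0.0354
gripper_force: 41.5
```

```bash
cat >> meas.py <<'E'
def carry(k):
    "held head vs bay k centreline, from the front part of the shoe seen by the wrist camera"
    tcp,ps=psi(); i,z,K,R,t=snap("wrist"); p=pts(z,K,R,t);p[z==0]=9
    n=np.hypot(p[...,0]-tcp[0],p[...,1]-tcp[1])<.055
    sh=n&(abs(p[...,2]-tcp[2]+.018)<.006)&(i.min(-1)>60)&(p[...,0]>tcp[0])
    c,s,a=cv2.minAreaRect(p[sh][:,:2].astype(np.float32))
    if a>45: a-=90; s=s[::-1]
    ar=np.radians(a); h=np.array(c)+(s[0]/2-.036)*np.array([np.cos(ar),np.sin(ar)])
    und=np.median(p[sh][:,2])-.006
    d=dockxy(h); ty=-120+80*k
    print("tcp",tcp,ps,"shoe",np.round(s,4),a,"head",np.round(h,4),"underside",round(float(und),4),"dock",d,"to x-60:",((-60-d[0])/40).round(3),((ty-d[1])/40).round(3),"down to .009:",round((.009-und)/.04,3),"yaw share",round((1.87-a)/30,3))
E
python3 -c "
from meas import *
print(r.read_state()['gripper_force']);carry(1)"
```

```text
41.504260897636414
tcp [ 0.5672 -0.1047  0.117 ] 2.07 shoe [0.0302 0.0541] 2.1098439693450928 head [ 0.5642 -0.1052] underside 0.0928 dock [-64.1 -38.8] to x-60: 0.102 -0.03 down to .009: -2.094 yaw share -0.008
```

step_arm([
  [0,0.1,-0.02,-0.4,0],
  [0,0,0,-0.7,0],
  [0,0,0,-0.6,0],
  [0,0,0,-0.25,0],
  [0,0,0,-0.1,0],
  [0,0,0,0,0],
])

```text
clock: 11.13
tcp_pos: [0.5717, -0.106, 0.0357]
orientation: [1.0, 0.017, -0.001, 0.0]
force: [-0.0, -0.3, -3.2]
opening: 0.0354
gripper_force: 41.5
```

step_arm([
  [0,0.1,0.003,-0.03,0],
  [0,0.2,0.006,0,0],
  [0,0.2,0.006,0,0],
  [0,0.2,0.006,0,0],
  [0,0.2,0.006,0,0],
  [0,0.2,0.006,0,0],
  [0,0.15,0.005,0,0],
  [0,0.1,0.003,0,0],
  [0,0.1,0.003,0,0],
  [0,0.08,0.003,0,0],
  [0,0.07,0.002,0,0],
  [0,0.05,0.002,0,0],
  [0,0,0,0,0],
  [0,0,0,0,0],
])

```text
clock: 12.3
tcp_pos: [0.6382, -0.1028, 0.0342]
orientation: [1.0, 0.018, -0.001, -0.0]
force: [-3.2, -0.4, -13.4]
opening: 0.0356
gripper_force: 41.1
```

step_arm([
  [0,0,0,-0.03,0],
  [0,0,0,0,0],
  [0.62,0,0,0,0],
  [0.62,0,0,0,0],
  [0.62,0,0,0,0],
  [0.62,0,0,0,0],
  [0.62,0,0,0.3,0],
  [0.62,0,0,0.8,0],
  [0.62,0,0,0.8,0],
  [0.62,-0.5,0,0.8,0],
  [0.62,-0.6,0,0,0],
  [0.62,0,0,0,0],
  [0.62,0,0,0,0],
])

```text
clock: 13.38
tcp_pos: [0.595, -0.1031, 0.1442]
orientation: [1.0, 0.018, 0.001, 0.0]
force: [0.4, 0.1, -0.3]
opening: 0.0532
gripper_force: 0.0
```

```bash
python3 -c "
from meas import *
docked(1);docked(0)"
```

```text
1 target [ 0.633308  -0.1041365] block centre (0.6345923542976379, -0.10346046835184097) (0.05864546820521355, 0.03586322441697121) 2.039747714996338 dock bounds [[-22.7, -56.8], [35.6, -22.4]] z 0.06395363197399523
bar x edges [45.3 66.7] 13489
0 target [ 0.635924  -0.1841365] block centre (0.6358022093772888, -0.1823769509792328) (0.059908367693424225, 0.03582259267568588) 1.9904801845550537 dock bounds [[-24.6, -135.6], [34.8, -100.6]] z 0.06385992661683446
bar x edges [45.2 66.5] 13520
```

step_arm([
  [0.8,-0.59,-0.154,-0.07,-0.138],
  [0.8,-0.59,-0.154,-0.07,-0.138],
  [0.8,-0.59,-0.154,-0.07,-0.138],
  [0.8,-0.59,-0.154,-0.07,-0.138],
  [0.8,-0.59,-0.154,-0.07,-0.138],
  [0.8,-0.59,-0.154,-0.07,-0.138],
  [0.8,-0.59,-0.154,-0.07,-0.138],
  [0.8,0,0,0,0],
  [0.8,0,0,0,0],
])

```text
clock: 14.23
tcp_pos: [0.4295, -0.1464, 0.1223]
orientation: [0.972, -0.233, -0.0, 0.0]
force: [0.4, -0.2, 0.5]
opening: 0.0684
gripper_force: 0.0
```

```bash
python3 -c "
from meas import *
near()"
```

```text
tcp [ 0.4295 -0.1464  0.1223] -26.98 block [ 0.4344 -0.1465] [0.0357 0.0599] angle(mod180) -25.9 move [ 0.122 -0.003] turn share 0.036
```

step_arm([
  [0.8,0.122,0,-0.4,0.036],
  [0.8,0,0,-0.6,0],
  [0.8,0,0,-0.6,0],
  [0.8,0,0,-0.6,0],
  [0.8,0,0,-0.32,0],
  [0.8,0,0,0,0],
  [0.0,0,0,0,0],
  [0.0,0,0,0,0],
  [0.0,0,0,0,0],
  [0.0,0,0,0,0],
  [0.0,0,0,0,0],
  [0.0,0,0,0,0],
  [0.0,0,0,0,0],
])

```text
clock: 15.37
tcp_pos: [0.4366, -0.1464, 0.0231]
orientation: [0.975, -0.224, 0.002, 0.0]
force: [1.7, -0.5, 5.7]
opening: 0.0349
gripper_force: 42.3
```

step_arm([
  [0.0,0,0,0.4,0],
  [0.0,0,0,0.7,0],
  [0.0,0,0,0.7,0],
  [0.0,0,0,0.6,0],
  [0.0,0.468,0.43,0,0.132],
  [0.0,0.468,0.43,0,0.132],
  [0.0,0.468,0.43,0,0.132],
  [0.0,0.468,0.43,0,0.132],
  [0.0,0.468,0.43,0,0.132],
  [0.0,0.468,0.43,0,0.132],
  [0.0,0.468,0.43,0,0.132],
  [0,0,0,0,0],
  [0,0,0,0,0],
  [0,0,0,0,0],
])

```text
clock: 16.53
tcp_pos: [0.5637, -0.0262, 0.1161]
orientation: [1.0, 0.016, -0.002, 0.0]
force: [0.1, -0.5, -3.2]
opening: 0.0358
gripper_force: 41.2
```

```bash
python3 -c "
from meas import *
print(r.read_state()['gripper_force']);carry(2)"
```

```text
41.17640733718872
tcp [ 0.5637 -0.0262  0.1161] 1.83 shoe [0.0303 0.0541] 1.6064374446868896 head [ 0.5612 -0.0267] underside 0.0928 dock [-64.5  39.7] to x-60: 0.112 0.007 down to .009: -2.095 yaw share 0.009
```

step_arm([
  [0,0.11,0.02,-0.4,0.009],
  [0,0,0,-0.7,0],
  [0,0,0,-0.6,0],
  [0,0,0,-0.3,0],
  [0,0,0,-0.1,0],
  [0,0,0,-0.06,0],
  [0,0,0,0,0],
])

```text
clock: 17.17
tcp_pos: [0.5708, -0.0252, 0.032]
orientation: [1.0, 0.018, 0.001, 0.0]
force: [-0.3, 0.4, -3.8]
opening: 0.0354
gripper_force: 41.2
```

step_arm([
  [0,0.1,0.003,0,0],
  [0,0.2,0.006,0,0],
  [0,0.2,0.006,0,0],
  [0,0.2,0.006,0,0],
  [0,0.2,0.006,0,0],
  [0,0.2,0.006,0,0],
  [0,0.15,0.005,0,0],
  [0,0.1,0.003,0,0],
  [0,0.1,0.003,0,0],
  [0,0.08,0.003,0,0],
  [0,0.07,0.002,0,0],
  [0,0.04,0.002,0,0],
  [0,0,0,0,0],
  [0,0,0,0,0],
])

```text
clock: 18.33
tcp_pos: [0.6351, -0.0229, 0.0314]
orientation: [1.0, 0.019, -0.001, 0.0]
force: [-4.1, -0.4, 1.0]
opening: 0.0354
gripper_force: 41.7
```

step_arm([
  [0.62,0,0,0,0],
  [0.62,0,0,0,0],
  [0.62,0,0,0,0],
  [0.62,0,0,0,0],
  [0.62,0,0,0.3,0],
  [0.62,0,0,0.8,0],
  [0.62,0,0,0.8,0],
  [0.62,-0.5,0,0.8,0],
  [0.62,-0.6,0,0,0],
  [0.62,0,0,0,0],
  [0.62,0,0,0,0],
])

```text
clock: 19.25
tcp_pos: [0.5914, -0.0227, 0.1409]
orientation: [1.0, 0.019, 0.001, 0.0]
force: [0.2, -1.0, 0.5]
opening: 0.0531
gripper_force: 0.0
```

```bash
python3 -c "
from meas import *
docked(2);docked(1);docked(0)"
```

```text
2 target [ 0.630692  -0.0241365] block centre (0.6312429904937744, -0.023742981255054474) (0.060023799538612366, 0.03535856306552887) 2.2372336387634277 dock bounds [[-23.9, 23.3], [35.5, 57.8]] z 0.06391341010655972
bar x edges [45.4 66.5] 13770
1 target [ 0.633308  -0.1041365] block centre (0.6353219151496887, -0.12443400174379349) (0.059372495859861374, 0.07916504144668579) 2.4482104778289795 dock bounds [[-23.4, -56.9], [35.8, -21.0]] z 0.06342572502152274
bar x edges [45.4 66.5] 13818
0 target [ 0.635924  -0.1841365] block centre (0.635961651802063, -0.18250685930252075) (0.05967763066291809, 0.03785938397049904) 2.231722831726074 dock bounds [[-24.2, -135.7], [34.8, -100.1]] z 0.06395417811181561
bar x edges [45.3 66.4] 13872
```

step_arm([
  [0.8,-0.53,0.216,-0.055,-0.165],
  [0.8,-0.53,0.216,-0.055,-0.165],
  [0.8,-0.53,0.216,-0.055,-0.165],
  [0.8,-0.53,0.216,-0.055,-0.165],
  [0.8,-0.53,0.216,-0.055,-0.165],
  [0.8,-0.53,0.216,-0.055,-0.165],
  [0.8,-0.53,0.216,-0.055,-0.165],
  [0.8,-0.53,0.216,-0.055,-0.165],
  [0.8,0,0,0,0],
  [0.8,0,0,0,0],
])

```text
clock: 20.23
tcp_pos: [0.4218, 0.0471, 0.1214]
orientation: [0.947, -0.32, -0.0, 0.0]
force: [0.7, 0.3, -0.1]
opening: 0.0685
gripper_force: 0.0
```

```bash
python3 -c "
from meas import *
near()"
```

```text
tcp [0.4218 0.0471 0.1214] -37.31 block [0.4229 0.0477] [0.0354 0.06  ] angle(mod180) -36.03 move [0.028 0.014] turn share 0.043
```

step_arm([
  [0.8,0.03,0.014,-0.4,0.043],
  [0.8,0,0,-0.6,0],
  [0.8,0,0,-0.6,0],
  [0.8,0,0,-0.6,0],
  [0.8,0,0,-0.3,0],
  [0.8,0,0,0,0],
  [0.0,0,0,0,0],
  [0.0,0,0,0,0],
  [0.0,0,0,0,0],
  [0.0,0,0,0,0],
  [0.0,0,0,0,0],
  [0.0,0,0,0,0],
  [0.0,0,0,0,0],
])

```text
clock: 21.37
tcp_pos: [0.425, 0.0469, 0.0229]
orientation: [0.951, -0.31, 0.002, -0.001]
force: [1.6, -1.4, 5.7]
opening: 0.0353
gripper_force: 42.3
```

step_arm([
  [0.0,0,0,0.4,0],
  [0.0,0,0,0.7,0],
  [0.0,0,0,0.7,0],
  [0.0,0,0,0.6,0],
  [0.0,0.437,0.019,0,0.158],
  [0.0,0.437,0.019,0,0.158],
  [0.0,0.437,0.019,0,0.158],
  [0.0,0.437,0.019,0,0.158],
  [0.0,0.437,0.019,0,0.158],
  [0.0,0.437,0.019,0,0.158],
  [0.0,0.437,0.019,0,0.158],
  [0.0,0.437,0.019,0,0.158],
  [0,0,0,0,0],
  [0,0,0,0,0],
  [0,0,0,0,0],
])

```text
clock: 22.62
tcp_pos: [0.5613, 0.0531, 0.1165]
orientation: [1.0, 0.015, -0.002, 0.0]
force: [-0.5, 0.1, -3.1]
opening: 0.0355
gripper_force: 41.3
```

```bash
python3 -c "
from meas import *
print(r.read_state()['gripper_force']);carry(3)"
```

```text
41.25533044338226
tcp [0.5613 0.0531 0.1165] 1.72 shoe [0.0305 0.0542] 1.7000442743301392 head [0.5583 0.0525] underside 0.0934 dock [-64.9 119. ] to x-60: 0.123 0.025 down to .009: -2.11 yaw share 0.006
```

step_arm([
  [0,0.12,0.03,-0.4,0.006],
  [0,0,0,-0.7,0],
  [0,0,0,-0.6,0],
  [0,0,0,-0.3,0],
  [0,0,0,-0.1,0],
  [0,0,0,-0.07,0],
  [0,0,0,0,0],
])

```text
clock: 23.25
tcp_pos: [0.5687, 0.0544, 0.0319]
orientation: [1.0, 0.017, 0.001, -0.0]
force: [0.2, -0.5, -3.0]
opening: 0.0354
gripper_force: 41.3
```

step_arm([
  [0,0.1,0.003,0,0],
  [0,0.2,0.006,0,0],
  [0,0.2,0.006,0,0],
  [0,0.2,0.006,0,0],
  [0,0.2,0.006,0,0],
  [0,0.2,0.006,0,0],
  [0,0.15,0.005,0,0],
  [0,0.1,0.003,0,0],
  [0,0.1,0.003,0,0],
  [0,0.08,0.003,0,0],
  [0,0.07,0.002,0,0],
  [0,0.04,0.002,0,0],
  [0,0,0,0,0],
  [0,0,0,0,0],
])

```text
clock: 24.42
tcp_pos: [0.6329, 0.0567, 0.0312]
orientation: [1.0, 0.017, -0.001, -0.0]
force: [-5.0, 0.4, 3.8]
opening: 0.0356
gripper_force: 42.0
```

step_arm([
  [0.62,0,0,0,0],
  [0.62,0,0,0,0],
  [0.62,0,0,0,0],
  [0.62,0,0,0,0],
  [0.62,0,0,0.3,0],
  [0.62,0,0,0.8,0],
  [0.62,0,0,0.8,0],
  [0.62,-0.5,0,0.8,0],
  [0.62,-0.6,-0.5,0,0],
  [0.62,0,-0.6,0,0],
  [0.62,0,0,0,0],
  [0.62,0,0,0,0],
])

```text
clock: 25.42
tcp_pos: [0.5901, 0.0094, 0.1402]
orientation: [1.0, 0.015, 0.001, 0.001]
force: [0.6, -0.4, 0.4]
opening: 0.0528
gripper_force: 0.0
```

Run:
```python
from meas import *
for k in range(4): docked(k,'pics/w4.png')
i,z,K,R,t=snap("wrist"); p=pts(z,K,R,t);p[z==0]=9
m=(abs(p[...,2]-.081)<.003)&(i.max(-1)<80)&(np.hypot(p[...,0]-.684,p[...,1]+.063)<.035)
print("button",m.sum(),cv2.minEnclosingCircle(p[m][:,:2].astype(np.float32)),p[m].mean(0))
```

```text
0 target [ 0.635924  -0.1841365] block centre (0.6359674334526062, -0.18217413127422333) (0.05996839329600334, 0.03774457052350044) 2.3623714447021484 dock bounds [[-24.4, -135.7], [34.5, -100.1]] z 0.0639736056264373
bar x edges [45.3 66.4] 13164
1 target [ 0.633308  -0.1041365] block centre (0.6350213885307312, -0.12420221418142319) (0.05982134863734245, 0.07952726632356644) 1.7904093265533447 dock bounds [[-23.5, -55.6], [35.9, -21.0]] z 0.06390046427146805
bar x edges [45.4 66.4] 13053
2 target [ 0.630692  -0.0241365] block centre (0.6318475008010864, -0.02298969216644764) (0.05960248410701752, 0.035149525851011276) 2.0520341396331787 dock bounds [[-23.3, 26.8], [35.5, 58.7]] z 0.06383982984348216
bar x edges [45.  66.6] 13000
3 target [0.628076  0.0558635] block centre (0.6289787888526917, 0.055571477860212326) (0.05907101556658745, 0.03503399342298508) 1.6349726915359497 dock bounds [[-23.3, 102.4], [35.3, 136.8]] z 0.06386997598214288
bar x edges [45.1 66.5] 13223
button 2655 ((0.6869837045669556, -0.06136389821767807), 0.019888369366526604) [ 0.68802474 -0.0608315   0.08093675]
```

View pics/w4.png

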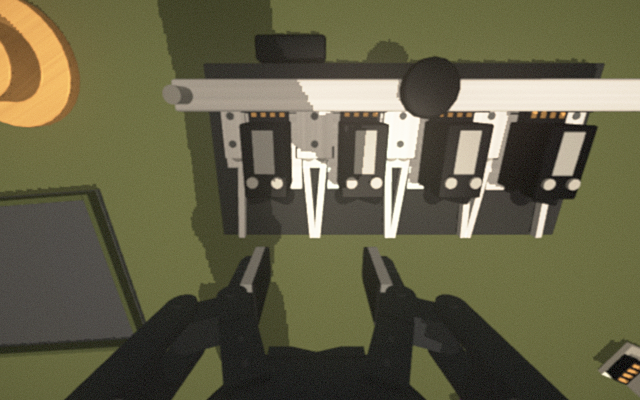

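The view shows all four heads home in their bays, with the palm button at (430,87). I'll shut the gripper and press the button.

step_arm([
  [0,0.6,-0.444,-0.2,0],
  [0,0.6,-0.444,-0.2,0],
  [0,0.6,-0.444,-0.2,0],
  [0,0.6,-0.444,-0.2,0],
  [0,0,0,0,0],
  [0,0,0,0,0],
  [0,0,0,0,0],
])

```text
clock: 26.25
tcp_pos: [0.6853, -0.0571, 0.1063]
orientation: [1.0, 0.017, -0.001, -0.001]
force: [0.9, -0.1, 0.0]
opening: 0.0002
gripper_force: 0.0
```

step_arm([
  [0,0,0,-0.3,0],
  [0,0,0,-0.2,0],
  [0,0,0,-0.15,0],
  [0,0,0,-0.15,0],
  [0,0,0,-0.1,0],
  [0,0,0,-0.1,0],
  [0,0,0,0,0],
  [0,0,0,0,0],
])

```text
clock: 26.92
tcp_pos: [0.6844, -0.0572, 0.0683]
orientation: [1.0, 0.017, -0.001, -0.001]
force: [-4.0, 0.2, 9.8]
opening: -0.0001
gripper_force: 4.4
```

step_arm([
  [0,0,0,-0.05,0],
  [0,0,0,-0.05,0],
  [0,0,0,0,0],
  [0,0,0,0,0],
  [0,0,0,0,0],
  [0,0,0,0,0],
  [0,0,0,0,0],
  [0,0,0,0,0],
])

```text
clock: 27.58
tcp_pos: [0.6845, -0.0572, 0.0671]
orientation: [1.0, 0.017, -0.0, -0.001]
force: [-8.0, 1.9, 17.4]
opening: 0.0
gripper_force: 8.8
```

step_arm([
  [0,0,0,-0.05,0],
  [0,0,0,0,0],
  [0,0,0,0,0],
  [0,0,0,0,0],
  [0,0,0,0,0],
  [0,0,0,0,0],
  [0,0,0,0,0],
  [0,0,0,0,0],
  [0,0,0,0,0],
  [0,0,0,0,0],
  [0,0,0,0,0],
  [0,0,0,0,0],
  [0,0,0,0,0],
  [0,0,0,0,0],
  [0,0,0,0,0],
  [0,0,0,0,0],
])

```text
clock: 28.92
tcp_pos: [0.6845, -0.0572, 0.0671]
orientation: [1.0, 0.017, -0.0, -0.001]
force: [-11.6, 0.9, 23.8]
opening: 0.0001
gripper_force: 12.1
```

Run:
```python
from meas import *
P,C=cloud(True)
for s in(0,1):
    m=(P[:,3]==s)&(P[:,0]>.66)&(P[:,0]<.70)&(P[:,1]>-.22)&(P[:,1]<.09)&(P[:,2]>.045)&(P[:,2]<.08)&(C.min(-1)>110)
    print(s,m.sum(),np.percentile(P[m][:,2],[50,75,90,97]))
i,z,K,R,t=snap("wrist"); p=pts(z,K,R,t); m=(z>0)&(i.min(-1)>60)&(abs(p[...,0]-.685)<.012)&((p[...,1]<-.13)|(p[...,1]>.01))&(abs(p[...,1]+.06)<.15)&(p[...,2]>.04)&(p[...,2]<.08); print(m.sum(),np.percentile(p[m][:,2],[10,50,90]) if m.sum() else 0)
```

```text
0 403 [0.05515519 0.05586267 0.05656655 0.05699429]
1 385 [0.0554509  0.0569453  0.05839491 0.06431846]
8047 [0.05063017 0.05475425 0.0555703 ]
```

The bar top is at 55 mm, so it's fully down, and it has been held for over a second. Now I'll let it come up.

step_arm([
  [0,0,0,0.1,0],
  [0,0,0,0.2,0],
  [0,0,0,0.3,0],
  [0,0,0,0.7,0],
  [0,-0.6,0,0.7,0],
  [0.5,-0.8,0,0,0],
  [0.62,-0.8,0,0,0],
  [0.62,0,0,0,0],
  [0.62,0,0,0,0],
])

```text
clock: 29.82
tcp_pos: [0.5947, -0.0592, 0.1402]
orientation: [1.0, 0.017, -0.001, 0.0]
force: [-0.2, 0.5, -0.4]
opening: 0.0485
gripper_force: 0.0
```

Run:
```python
from meas import *
print(psi(),np.round(r.read_state()["qpos"],2))
for k in range(4): docked(k)
P,C=cloud(True)
d=(P[:,2]>.011)&(P[:,2]<.023)&(abs(P[:,0]-.475)<.16)&(abs(P[:,1]-.345)<.16)
for s in (0,1): print("tray",cv2.minAreaRect(P[d&(P[:,3]==s)][:,:2].astype(np.float32)))
m=(P[:,0]>.66)&(P[:,0]<.70)&(P[:,1]>-.22)&(P[:,1]<.09)&(P[:,2]>.05)&(P[:,2]<.08)&(C.min(-1)>110); print(np.median(P[m][:,2]))
```

```text
(array([ 0.5947, -0.0592,  0.1402]), 1.91) [ 0.16  0.48 -0.13  1.5   0.07  1.17 -1.52]
0 target [ 0.635924  -0.1841365] block centre (0.63612961769104, -0.18226002156734467) (0.059653621166944504, 0.036559782922267914) 1.7756603956222534 dock bounds [[-24.2, -135.9], [35.0, -100.3]] z 0.06396466940694819
bar x edges [45.5 66.6] 13801
1 target [ 0.633308  -0.1041365] block centre (0.6356201171875, -0.12468001246452332) (0.0590643472969532, 0.0787452831864357) 2.048903226852417 dock bounds [[-20.6, -51.1], [36.0, -21.3]] z 0.06371668600952206
bar x edges [45.2 66.6] 13489
2 target [ 0.630692  -0.0241365] block centre (0.6318848133087158, -0.024043062701821327) (0.05965041741728783, 0.03501821681857109) 1.646912932395935 dock bounds [[-23.2, 22.7], [35.9, 57.0]] z 0.063883052052299
bar x edges [45.2 66.7] 13321
3 target [0.628076  0.0558635] block centre (0.628900408744812, 0.05572463572025299) (0.060179829597473145, 0.03656306862831116) 1.5251176357269287 dock bounds [[-23.5, 102.1], [35.7, 137.2]] z 0.06378404188757573
bar x edges [45.1 66.7] 13288
tray ((0.4691852927207947, 0.3456057906150818), (0.19863589107990265, 0.24151909351348877), 5.947586536407471)
tray ((0.46706968545913696, 0.3451160788536072), (0.20681358873844147, 0.2347031682729721), 6.527096271514893)
0.06911594566281556
```

The bar is back up at 69 mm and all four heads are still home. Now I'll draw out the head in bay 3.

step_arm([
  [0.62,0.214,0.717,0,0],
  [0.62,0.214,0.717,0,0],
  [0.62,0.214,0.717,0,0],
  [0.62,0.214,0.717,0,0],
  [0.62,0,0,-0.3,0],
  [0.62,0,0,-0.7,0],
  [0.62,0,0,-0.7,0],
  [0.62,0,0,-0.6,0],
  [0.62,0,0,-0.39,0],
  [0.62,0,0,0,0],
  [0.0,0,0,0,0],
  [0.0,0,0,0,0],
  [0.0,0,0,0,0],
  [0.0,0,0,0,0],
  [0.0,0,0,0,0],
  [0.0,0,0,0,0],
  [0.0,0,0,0,0],
])

```text
clock: 31.53
tcp_pos: [0.6319, 0.0561, 0.0337]
orientation: [1.0, 0.017, 0.0, -0.0]
force: [-0.7, 0.7, -1.9]
opening: 0.0351
gripper_force: 44.0
```

step_arm([
  [0,-0.05,-0.002,0,0],
  [0,-0.1,-0.003,0,0],
  [0,-0.15,-0.005,0,0],
  [0,-0.2,-0.006,0,0],
  [0,-0.25,-0.008,0,0],
  [0,-0.25,-0.008,0,0],
  [0,-0.25,-0.008,0,0],
  [0,-0.25,-0.008,0,0],
  [0,-0.2,-0.006,0,0],
  [0,0,0,0,0],
  [0,0,0,0.3,0],
  [0,0,0,0.7,0],
  [0,0,0,0.7,0],
  [0,0,0,0.5,0],
  [0,0,0,0,0],
])

```text
clock: 32.78
tcp_pos: [0.5681, 0.0544, 0.1271]
orientation: [1.0, 0.017, 0.006, -0.001]
force: [1.6, 0.6, -2.1]
opening: 0.0355
gripper_force: 44.0
```

step_arm([
  [0,-0.098,0.551,0,0.197],
  [0,-0.098,0.551,0,0.197],
  [0,-0.098,0.551,0,0.197],
  [0,-0.098,0.551,0,0.197],
  [0,-0.098,0.551,0,0.197],
  [0,-0.098,0.551,0,0.197],
  [0,-0.098,0.551,0,0.197],
  [0,-0.098,0.551,0,0.197],
  [0,-0.098,0.551,0,0.197],
  [0,-0.098,0.551,0,0.197],
  [0,-0.098,0.551,0,0.197],
  [0,-0.098,0.551,0,0.197],
  [0,-0.098,0.551,0,0.197],
  [0,-0.098,0.551,0,0.197],
  [0,-0.098,0.551,0,0.197],
  [0,-0.098,0.551,0,0.197],
  [0,0,0,0,0],
  [0,0,0,0,0],
  [0,0,0,0,0],
])

```text
clock: 34.37
tcp_pos: [0.5012, 0.4051, 0.1201]
orientation: [0.666, 0.746, -0.001, 0.001]
force: [0.0, -0.9, -1.9]
opening: 0.0357
gripper_force: 43.9
```

```bash
cat >> meas.py <<'E'
def overtray(save=None):
    tcp,ps=psi(); i,z,K,R,t=snap("wrist"); p=pts(z,K,R,t);p[z==0]=9
    if save: cv2.imwrite(save,i)
    a=np.radians(ps); d=np.array([np.cos(a),np.sin(a)]); n=np.array([-d[1],d[0]])
    rel=p[...,:2]-tcp[:2]; u=rel@d; v=rel@n
    sh=(np.hypot(u,v)<.055)&(u>0)&(abs(p[...,2]-tcp[2]+.018)<.008)&(i.min(-1)>60)
    if sh.sum()>30:
        c,s,an=cv2.minAreaRect(np.c_[u[sh],v[sh]].astype(np.float32)); 
        print("shoe in tool axes",c,s,an,"head u:",c[0]+min(s)/2-.036,"underside",np.median(p[sh][:,2])-.006)
    m=(abs(p[...,2]-.018)<.003)&(np.hypot(p[...,0]-.468,p[...,1]-.3455)<.17)&(i.max(-1)<90)
    print("tcp",tcp,ps,"rim bounds",cv2.minAreaRect(p[m][:,:2].astype(np.float32)),m.sum())
    f=(abs(p[...,2]-.006)<.003)&(np.hypot(p[...,0]-.468,p[...,1]-.3455)<.17)
    print("floor",cv2.minAreaRect(p[f&(i.max(-1)<100)&(cv2.cvtColor(i,cv2.COLOR_BGR2HSV)[...,1]<60)][:,:2].astype(np.float32)))
E
python3 -c "
from meas import *
overtray('pics/w5.png');print(r.read_state()['gripper_force'],r.read_state()['qpos'])"
```

```text
shoe in tool axes (0.024498241022229195, 0.0008767098188400269) (0.054698601365089417, 0.04412466660141945) 88.3736801147461 head u: 0.010560574322938922 underside 0.09434477635781927
tcp [0.5012 0.4051 0.1201] 96.42 rim bounds ((0.46977153420448303, 0.34670597314834595), (0.196108877658844, 0.23175717890262604), 6.635045051574707) 386
floor ((0.4669693410396576, 0.349053293466568), (0.19103989005088806, 0.22693708539009094), 6.559901237487793)
43.86949181556702 [-0.35834198  0.64740246 -0.56835171  1.36912619  0.35362587  1.22831103
 -0.84287985]
```

View pics/w5.png

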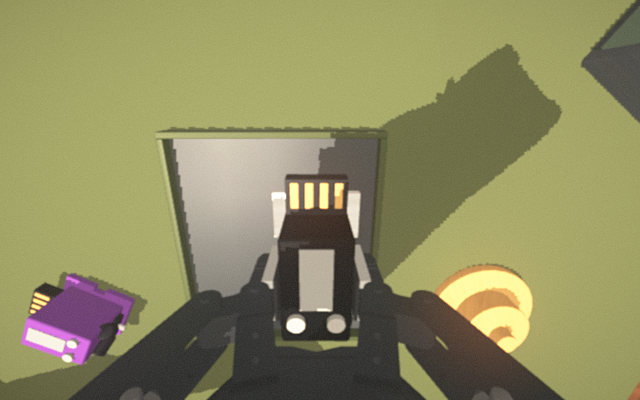

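The tray view shows the held head centred at (318,255) over the right half of the floor, aligned with the tray. I'll lower it.

step_arm([
  [0,0.137,0.02,-0.3,0],
  [0,0,0,-0.6,0],
  [0,0,0,-0.6,0],
  [0,0,0,-0.4,0],
  [0,0,0,-0.15,0],
  [0,0,0,-0.07,0],
  [0,0,0,0,0],
  [0,0,0,0,0],
])

```text
clock: 35.08
tcp_pos: [0.5075, 0.4077, 0.0376]
orientation: [0.666, 0.746, 0.001, 0.0]
force: [0.1, 0.0, -2.0]
opening: 0.0355
gripper_force: 43.8
```

step_arm([
  [0,0,0,-0.04,0],
  [0,0,0,0,0],
  [0,0,0,0,0],
])

```text
clock: 35.33
tcp_pos: [0.5069, 0.4076, 0.0358]
orientation: [0.666, 0.746, 0.001, 0.0]
force: [0.3, -0.2, -2.2]
opening: 0.0355
gripper_force: 43.8
```

step_arm([
  [0,0,0,-0.06,0],
  [0,0,0,-0.04,0],
  [0,0,0,0,0],
  [0,0,0,0,0],
])

```text
clock: 35.67
tcp_pos: [0.5068, 0.4076, 0.0317]
orientation: [0.666, 0.746, 0.001, 0.0]
force: [-0.8, -1.2, 1.6]
opening: 0.0351
gripper_force: 44.4
```

Touching: the head's weight is now off the tool. I'll release, rise and look.

step_arm([
  [0.62,0,0,0,0],
  [0.62,0,0,0,0],
  [0.62,0,0,0,0],
  [0.62,0,0,0,0],
  [0.62,0,0,0.3,0],
  [0.62,0,0,0.8,0],
  [0.62,0,0,0.8,0],
  [0.62,0,0,0.8,0],
  [0.62,0,0,0,0],
  [0.62,0,0,0,0],
])

```text
clock: 36.5
tcp_pos: [0.5078, 0.4091, 0.1429]
orientation: [0.666, 0.746, 0.004, 0.0]
force: [0.0, -0.7, -0.5]
opening: 0.0531
gripper_force: 0.0
```

```bash
cat >> meas.py <<'E'
T=np.array([.469,.3465]); YT=np.radians(6.5)
def trayxy(q):
    d=np.asarray(q)-T; c,s=np.cos(YT),np.sin(YT); return np.round(1000*np.array([c*d[0]+s*d[1],-s*d[0]+c*d[1]]),1)
def placed():
    tcp,ps=psi(); i,z,K,R,t=snap("wrist"); p=pts(z,K,R,t);p[z==0]=9
    m=(abs(p[...,2]-.062)<.004)&(np.hypot(p[...,0]-T[0],p[...,1]-T[1])<.15)
    l=cv2.connectedComponentsWithStats(m.astype(np.uint8))
    for k in range(1,l[0]):
        if l[2][k,4]>800:
            q=p[l[1]==k]; c,s,a=cv2.minAreaRect(q[:,:2].astype(np.float32)); print("in tray",trayxy(c),np.round(s,3),round(a,1),"z",np.round(np.percentile(q[:,2],[5,50,95]),4))
    print(tcp,ps)
E
python3 -c "
from meas import *
placed()"
```

```text
in tray [43.2 53.1] [0.036 0.06 ] 5.8 z [0.0609 0.0623 0.0644]
[0.5078 0.4091 0.1429] 96.49
```

step_arm([
  [0.62,0.194,-0.676,0,-0.197],
  [0.62,0.194,-0.676,0,-0.197],
  [0.62,0.194,-0.676,0,-0.197],
  [0.62,0.194,-0.676,0,-0.197],
  [0.62,0.194,-0.676,0,-0.197],
  [0.62,0.194,-0.676,0,-0.197],
  [0.62,0.194,-0.676,0,-0.197],
  [0.62,0.194,-0.676,0,-0.197],
  [0.62,0.194,-0.676,0,-0.197],
  [0.62,0.194,-0.676,0,-0.197],
  [0.62,0.194,-0.676,0,-0.197],
  [0.62,0.194,-0.676,0,-0.197],
  [0.62,0.194,-0.676,0,-0.197],
  [0.62,0.194,-0.676,0,-0.197],
  [0.62,0.194,-0.676,0,-0.197],
  [0.62,0.194,-0.676,0,-0.197],
  [0.62,0,0,0,0],
  [0.62,0,0,0,0],
  [0.62,0,0,0,0],
])

```text
clock: 38.13
tcp_pos: [0.6295, -0.0245, 0.1374]
orientation: [1.0, 0.017, -0.002, -0.001]
force: [-0.4, 0.6, 0.1]
opening: 0.0529
gripper_force: 0.0
```

```bash
python3 -c "
from meas import *
docked(2);near(.064,.05)"
```

```text
2 target [ 0.630692  -0.0241365] block centre (0.6319801211357117, -0.02331811934709549) (0.06001463532447815, 0.03490028530359268) 2.109248161315918 dock bounds [[-23.5, 23.4], [36.2, 57.9]] z 0.06361976385413044
bar x edges [45.6 66.6] 11906
tcp [ 0.6297 -0.0234  0.1378] 2.08 block [ 0.632  -0.0235] [0.06  0.036] angle(mod180) 2.12 move [ 0.057 -0.002] turn share 0.001
```

step_arm([
  [0.62,0.05,0,-0.3,0],
  [0.62,0,0,-0.7,0],
  [0.62,0,0,-0.7,0],
  [0.62,0,0,-0.6,0],
  [0.62,0,0,-0.32,0],
  [0.62,0,0,0,0],
  [0.0,0,0,0,0],
  [0.0,0,0,0,0],
  [0.0,0,0,0,0],
  [0.0,0,0,0,0],
  [0.0,0,0,0,0],
  [0.0,0,0,0,0],
  [0.0,0,0,0,0],
])

```text
clock: 39.32
tcp_pos: [0.6329, -0.0244, 0.035]
orientation: [1.0, 0.017, 0.0, -0.001]
force: [-2.8, 2.6, 1.6]
opening: 0.0357
gripper_force: 43.5
```

step_arm([
  [0,-0.05,-0.002,0,0],
  [0,-0.1,-0.003,0,0],
  [0,-0.15,-0.005,0,0],
  [0,-0.2,-0.006,0,0],
  [0,-0.25,-0.008,0,0],
  [0,-0.25,-0.008,0,0],
  [0,-0.25,-0.008,0,0],
  [0,-0.25,-0.008,0,0],
  [0,-0.2,-0.006,0,0],
  [0,0,0,0,0],
  [0,0,0,0.3,0],
  [0,0,0,0.7,0],
  [0,0,0,0.7,0],
  [0,0,0,0.5,0],
  [0,0,0,0,0],
])

```text
clock: 40.57
tcp_pos: [0.5682, -0.0291, 0.1264]
orientation: [1.0, 0.016, 0.005, 0.001]
force: [0.7, -0.2, -3.1]
opening: 0.0354
gripper_force: 43.0
```

step_arm([
  [0,-0.233,0.664,0,0.197],
  [0,-0.233,0.664,0,0.197],
  [0,-0.233,0.664,0,0.197],
  [0,-0.233,0.664,0,0.197],
  [0,-0.233,0.664,0,0.197],
  [0,-0.233,0.664,0,0.197],
  [0,-0.233,0.664,0,0.197],
  [0,-0.233,0.664,0,0.197],
  [0,-0.233,0.664,0,0.197],
  [0,-0.233,0.664,0,0.197],
  [0,-0.233,0.664,0,0.197],
  [0,-0.233,0.664,0,0.197],
  [0,-0.233,0.664,0,0.197],
  [0,-0.233,0.664,0,0.197],
  [0,-0.233,0.664,0,0.197],
  [0,-0.233,0.664,0,0.197],
  [0,0,0,0,0],
  [0,0,0,0,0],
  [0,0,0,0,0],
])

```text
clock: 42.15
tcp_pos: [0.4157, 0.3955, 0.12]
orientation: [0.666, 0.746, -0.002, 0.001]
force: [0.8, 0.3, -3.1]
opening: 0.0354
gripper_force: 42.9
```

```bash
python3 -c "
from meas import *
placed();print(trayxy(psi()[0][:2]),r.read_state()['gripper_force'])"
```

```text
in tray [43. 53.] [0.036 0.06 ] 6.0 z [0.0606 0.0623 0.0644]
[0.4157 0.3955 0.12  ] 96.42
[-46.8  54. ] 42.84954786300659
```

step_arm([
  [0,0.07,0,-0.3,0],
  [0,0,0,-0.6,0],
  [0,0,0,-0.6,0],
  [0,0,0,-0.4,0],
  [0,0,0,-0.15,0],
  [0,0,0,-0.06,0],
  [0,0,0,-0.06,0],
  [0,0,0,0,0],
  [0,0,0,0,0],
])

```text
clock: 42.95
tcp_pos: [0.4191, 0.398, 0.0364]
orientation: [0.666, 0.746, 0.001, 0.0]
force: [1.1, -0.8, -2.9]
opening: 0.0355
gripper_force: 42.8
```

step_arm([
  [0,0,0,-0.06,0],
  [0,0,0,-0.03,0],
  [0,0,0,0,0],
  [0,0,0,0,0],
])

```text
clock: 43.28
tcp_pos: [0.4189, 0.3981, 0.0328]
orientation: [0.666, 0.746, 0.001, 0.0]
force: [-1.6, -1.5, 2.2]
opening: 0.0354
gripper_force: 43.6
```

step_arm([
  [0.62,0,0,0,0],
  [0.62,0,0,0,0],
  [0.62,0,0,0,0],
  [0.62,0,0,0,0],
  [0.62,0,0,0.3,0],
  [0.62,0,0,0.8,0],
  [0.62,0,0,0.8,0],
  [0.62,0,0,0.8,0],
])

```text
clock: 43.95
tcp_pos: [0.418, 0.3973, 0.1415]
orientation: [0.666, 0.746, -0.0, -0.0]
force: [0.2, 0.4, 0.3]
opening: 0.053
gripper_force: 0.0
```

```bash
python3 -c "
from meas import *
placed()"
```

```text
in tray [-45.1  55.7] [0.036 0.06 ] 5.3 z [0.0608 0.0622 0.0644]
in tray [43.  52.9] [0.036 0.06 ] 6.4 z [0.0606 0.0623 0.0644]
[0.418  0.3973 0.1415] 96.52
```

step_arm([
  [0.62,0.317,-0.737,0,-0.185],
  [0.62,0.317,-0.737,0,-0.185],
  [0.62,0.317,-0.737,0,-0.185],
  [0.62,0.317,-0.737,0,-0.185],
  [0.62,0.317,-0.737,0,-0.185],
  [0.62,0.317,-0.737,0,-0.185],
  [0.62,0.317,-0.737,0,-0.185],
  [0.62,0.317,-0.737,0,-0.185],
  [0.62,0.317,-0.737,0,-0.185],
  [0.62,0.317,-0.737,0,-0.185],
  [0.62,0.317,-0.737,0,-0.185],
  [0.62,0.317,-0.737,0,-0.185],
  [0.62,0.317,-0.737,0,-0.185],
  [0.62,0.317,-0.737,0,-0.185],
  [0.62,0.317,-0.737,0,-0.185],
  [0.62,0.317,-0.737,0,-0.185],
  [0.62,0.317,-0.737,0,-0.185],
  [0.62,0,0,0,0],
  [0.62,0,0,0,0],
  [0.62,0,0,0,0],
])

```text
clock: 45.67
tcp_pos: [0.6339, -0.1027, 0.1399]
orientation: [1.0, 0.019, 0.0, -0.001]
force: [-0.6, -0.6, -0.4]
opening: 0.0526
gripper_force: 0.0
```

```bash
python3 -c "
from meas import *
near(.064,.05)"
```

```text
tcp [ 0.6339 -0.1027  0.1399] 2.2 block [ 0.6345 -0.1035] [0.0603 0.036 ] angle(mod180) 1.45 move [ 0.014 -0.02 ] turn share -0.025
```

step_arm([
  [0.62,0.014,-0.02,-0.3,0],
  [0.62,0,0,-0.7,0],
  [0.62,0,0,-0.7,0],
  [0.62,0,0,-0.6,0],
  [0.62,0,0,-0.37,0],
  [0.62,0,0,0,0],
  [0.0,0,0,0,0],
  [0.0,0,0,0,0],
  [0.0,0,0,0,0],
  [0.0,0,0,0,0],
  [0.0,0,0,0,0],
  [0.0,0,0,0,0],
  [0.0,0,0,0,0],
])

```text
clock: 46.8
tcp_pos: [0.6344, -0.1038, 0.0332]
orientation: [1.0, 0.019, -0.0, -0.0]
force: [-1.8, 1.7, -1.2]
opening: 0.0352
gripper_force: 43.3
```

step_arm([
  [0,-0.05,-0.002,0,0],
  [0,-0.1,-0.003,0,0],
  [0,-0.15,-0.005,0,0],
  [0,-0.2,-0.006,0,0],
  [0,-0.25,-0.008,0,0],
  [0,-0.25,-0.008,0,0],
  [0,-0.25,-0.008,0,0],
  [0,-0.25,-0.008,0,0],
  [0,-0.2,-0.006,0,0],
  [0,0,0,0,0],
  [0,0,0,0.3,0],
  [0,0,0,0.7,0],
  [0,0,0,0.7,0],
  [0,0,0,0.5,0],
  [0,0,0,0,0],
])

```text
clock: 48.05
tcp_pos: [0.5713, -0.1075, 0.1271]
orientation: [1.0, 0.019, 0.006, 0.001]
force: [0.6, -0.1, -1.7]
opening: 0.0353
gripper_force: 43.3
```

step_arm([
  [0,-0.077,0.63,0,0.196],
  [0,-0.077,0.63,0,0.196],
  [0,-0.077,0.63,0,0.196],
  [0,-0.077,0.63,0,0.196],
  [0,-0.077,0.63,0,0.196],
  [0,-0.077,0.63,0,0.196],
  [0,-0.077,0.63,0,0.196],
  [0,-0.077,0.63,0,0.196],
  [0,-0.077,0.63,0,0.196],
  [0,-0.077,0.63,0,0.196],
  [0,-0.077,0.63,0,0.196],
  [0,-0.077,0.63,0,0.196],
  [0,-0.077,0.63,0,0.196],
  [0,-0.077,0.63,0,0.196],
  [0,-0.077,0.63,0,0.196],
  [0,-0.077,0.63,0,0.196],
  [0,0,0,0,0],
  [0,0,0,0,0],
  [0,0,0,0,0],
])

```text
clock: 49.63
tcp_pos: [0.5172, 0.2954, 0.1197]
orientation: [0.668, 0.744, -0.001, 0.0]
force: [-0.1, -0.7, -3.9]
opening: 0.0351
gripper_force: 43.2
```

```bash
python3 -c "
from meas import *
placed();print(trayxy(psi()[0][:2]),r.read_state()['gripper_force'])"
```

```text
in tray [-44.7  55.4] [0.037 0.06 ] 5.5 z [0.0605 0.0621 0.0642]
in tray [43.4 52.9] [0.036 0.06 ] 6.0 z [0.0607 0.0622 0.0643]
[0.5172 0.2954 0.1197] 96.18
[ 42.4 -57.1] 43.15060079097748
```

step_arm([
  [0,0.03,-0.02,-0.3,0],
  [0,0,0,-0.6,0],
  [0,0,0,-0.6,0],
  [0,0,0,-0.4,0],
  [0,0,0,-0.15,0],
  [0,0,0,-0.08,0],
  [0,0,0,-0.06,0],
  [0,0,0,0,0],
  [0,0,0,0,0],
])

```text
clock: 50.43
tcp_pos: [0.5193, 0.2961, 0.0344]
orientation: [0.668, 0.744, 0.001, 0.0]
force: [-0.1, 0.8, -2.8]
opening: 0.0353
gripper_force: 43.1
```

step_arm([
  [0,0,0,-0.04,0],
  [0,0,0,-0.03,0],
  [0,0,0,0,0],
  [0,0,0,0,0],
])

```text
clock: 50.77
tcp_pos: [0.519, 0.2961, 0.0312]
orientation: [0.668, 0.744, 0.001, 0.0]
force: [0.6, 0.3, -1.7]
opening: 0.0352
gripper_force: 43.3
```

step_arm([
  [0,0,0,-0.015,0],
  [0,0,0,0,0],
  [0.62,0,0,0,0],
  [0.62,0,0,0,0],
  [0.62,0,0,0,0],
  [0.62,0,0,0,0],
  [0.62,0,0,0.3,0],
  [0.62,0,0,0.8,0],
  [0.62,0,0,0.8,0],
  [0.62,0,0,0.8,0],
])

```text
clock: 51.6
tcp_pos: [0.518, 0.2956, 0.1396]
orientation: [0.668, 0.745, -0.0, -0.0]
force: [1.0, 1.0, 1.3]
opening: 0.0527
gripper_force: 0.0
```

```bash
python3 -c "
from meas import *
placed()"
```

```text
in tray [-44.7  55.5] [0.037 0.06 ] 6.1 z [0.0604 0.0622 0.0643]
in tray [43.4 52.6] [0.036 0.06 ] 6.2 z [0.0607 0.0622 0.0642]
in tray [ 42.8 -55.7] [0.036 0.06 ] 6.1 z [0.0609 0.0623 0.0644]
[0.518  0.2956 0.1396] 96.24
```

step_arm([
  [0.62,0.172,-0.705,0,-0.185],
  [0.62,0.172,-0.705,0,-0.185],
  [0.62,0.172,-0.705,0,-0.185],
  [0.62,0.172,-0.705,0,-0.185],
  [0.62,0.172,-0.705,0,-0.185],
  [0.62,0.172,-0.705,0,-0.185],
  [0.62,0.172,-0.705,0,-0.185],
  [0.62,0.172,-0.705,0,-0.185],
  [0.62,0.172,-0.705,0,-0.185],
  [0.62,0.172,-0.705,0,-0.185],
  [0.62,0.172,-0.705,0,-0.185],
  [0.62,0.172,-0.705,0,-0.185],
  [0.62,0.172,-0.705,0,-0.185],
  [0.62,0.172,-0.705,0,-0.185],
  [0.62,0.172,-0.705,0,-0.185],
  [0.62,0.172,-0.705,0,-0.185],
  [0.62,0.172,-0.705,0,-0.185],
  [0.62,0,0,0,0],
  [0.62,0,0,0,0],
  [0.62,0,0,0,0],
])

```text
clock: 53.32
tcp_pos: [0.6355, -0.1825, 0.1381]
orientation: [1.0, 0.017, 0.0, -0.001]
force: [0.4, 0.3, 1.0]
opening: 0.0532
gripper_force: 0.0
```

```bash
python3 -c "
from meas import *
near(.064,.05)"
```

```text
tcp [ 0.6355 -0.1825  0.1381] 1.94 block [ 0.6366 -0.1827] [0.0593 0.036 ] angle(mod180) 1.86 move [ 0.029 -0.005] turn share -0.003
```

step_arm([
  [0.62,0.029,0,-0.3,0],
  [0.62,0,0,-0.7,0],
  [0.62,0,0,-0.7,0],
  [0.62,0,0,-0.6,0],
  [0.62,0,0,-0.33,0],
  [0.62,0,0,0,0],
  [0.0,0,0,0,0],
  [0.0,0,0,0,0],
  [0.0,0,0,0,0],
  [0.0,0,0,0,0],
  [0.0,0,0,0,0],
  [0.0,0,0,0,0],
  [0.0,0,0,0,0],
])

```text
clock: 54.45
tcp_pos: [0.6372, -0.1837, 0.0337]
orientation: [1.0, 0.016, 0.001, 0.0]
force: [0.0, 0.4, -0.3]
opening: 0.0355
gripper_force: 43.7
```

step_arm([
  [0,-0.05,-0.002,0,0],
  [0,-0.1,-0.003,0,0],
  [0,-0.15,-0.005,0,0],
  [0,-0.2,-0.006,0,0],
  [0,-0.25,-0.008,0,0],
  [0,-0.25,-0.008,0,0],
  [0,-0.25,-0.008,0,0],
  [0,-0.25,-0.008,0,0],
  [0,-0.2,-0.006,0,0],
  [0,0,0,0,0],
  [0,0,0,0.3,0],
  [0,0,0,0.7,0],
  [0,0,0,0.7,0],
  [0,0,0,0.5,0],
  [0,0,0,0,0],
])

```text
clock: 55.7
tcp_pos: [0.5719, -0.1867, 0.1256]
orientation: [1.0, 0.016, 0.004, 0.001]
force: [0.8, -0.5, -3.6]
opening: 0.0356
gripper_force: 43.4
```

step_arm([
  [0,-0.202,0.695,0,0.1855],
  [0,-0.202,0.695,0,0.1855],
  [0,-0.202,0.695,0,0.1855],
  [0,-0.202,0.695,0,0.1855],
  [0,-0.202,0.695,0,0.1855],
  [0,-0.202,0.695,0,0.1855],
  [0,-0.202,0.695,0,0.1855],
  [0,-0.202,0.695,0,0.1855],
  [0,-0.202,0.695,0,0.1855],
  [0,-0.202,0.695,0,0.1855],
  [0,-0.202,0.695,0,0.1855],
  [0,-0.202,0.695,0,0.1855],
  [0,-0.202,0.695,0,0.1855],
  [0,-0.202,0.695,0,0.1855],
  [0,-0.202,0.695,0,0.1855],
  [0,-0.202,0.695,0,0.1855],
  [0,-0.202,0.695,0,0.1855],
  [0,0,0,0,0],
  [0,0,0,0,0],
  [0,0,0,0,0],
])

```text
clock: 57.37
tcp_pos: [0.4305, 0.2854, 0.1192]
orientation: [0.666, 0.746, -0.002, -0.0]
force: [-0.2, -0.2, -3.2]
opening: 0.0355
gripper_force: 43.1
```

```bash
python3 -c "
from meas import *
placed();print(trayxy(psi()[0][:2]),r.read_state()['gripper_force'])"
```

```text
in tray [-45.1  55.5] [0.036 0.06 ] 5.6 z [0.0607 0.0622 0.0641]
in tray [43.2 52.6] [0.037 0.06 ] 6.0 z [0.0606 0.0622 0.0644]
in tray [ 42.6 -55.6] [0.036 0.06 ] 6.2 z [0.0605 0.0623 0.0644]
[0.4305 0.2854 0.1192] 96.46
[-44.7 -57.1] 43.14956545829773
```

step_arm([
  [0,0.01,0,-0.3,0],
  [0,0,0,-0.6,0],
  [0,0,0,-0.6,0],
  [0,0,0,-0.4,0],
  [0,0,0,-0.15,0],
  [0,0,0,-0.08,0],
  [0,0,0,-0.06,0],
  [0,0,0,0,0],
  [0,0,0,0,0],
])

```text
clock: 58.17
tcp_pos: [0.4325, 0.2871, 0.0341]
orientation: [0.666, 0.746, 0.001, 0.0]
force: [-0.1, 0.3, -3.6]
opening: 0.0354
gripper_force: 43.1
```

step_arm([
  [0,0,0,-0.04,0],
  [0,0,0,-0.03,0],
  [0,0,0,0,0],
  [0,0,0,0,0],
])

```text
clock: 58.5
tcp_pos: [0.4324, 0.2873, 0.0316]
orientation: [0.666, 0.746, 0.001, 0.0]
force: [-0.9, -1.3, 5.2]
opening: 0.0356
gripper_force: 44.3
```

step_arm([
  [0.62,0,0,0,0],
  [0.62,0,0,0,0],
  [0.62,0,0,0,0],
  [0.62,0,0,0,0],
  [0.62,0,0,0.3,0],
  [0.62,0,0,0.8,0],
  [0.62,0,0,0.8,0],
  [0.62,0,0,0.8,0],
  [0.62,0,0,0.8,0],
  [0.62,0,-0.5,0,0],
  [0.62,0,0,0,0],
  [0.62,0,0,0,0],
  [0.62,0,0,0,0],
])

```text
clock: 59.58
tcp_pos: [0.4309, 0.2666, 0.1696]
orientation: [0.666, 0.746, -0.001, -0.0]
force: [-0.5, -0.1, -0.5]
opening: 0.0528
gripper_force: 0.0
```

Run:
```python
from meas import *
placed()
P,C=cloud(True); cv2.imwrite("pics/end.png",np.load("scene0.npz")["i"])
m=(P[:,0]>.66)&(P[:,0]<.70)&(P[:,1]>-.22)&(P[:,1]<.09)&(P[:,2]>.05)&(P[:,2]<.08)&(C.min(-1)>110); print("bar",np.median(P[m][:,2]))
```

```text
in tray [-45.2  54.9] [0.036 0.059] 5.6 z [0.0606 0.0622 0.0642]
in tray [43.1 52.7] [0.037 0.06 ] 5.6 z [0.0606 0.0622 0.0644]
in tray [-44.1 -55.6] [0.036 0.06 ] 5.9 z [0.0608 0.0623 0.0644]
in tray [ 42.5 -55.7] [0.036 0.06 ] 6.1 z [0.0607 0.0623 0.0643]
[0.4309 0.2666 0.1696] 96.46
bar 0.06889053575928611
```

View pics/end.png

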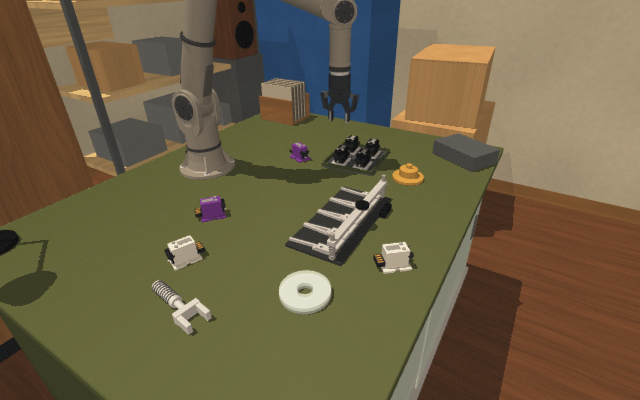

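The picture shows all four heads upright in the tray at about (357,150), the bar up, and everything else where it started.

```bash
python3 -c "
from cell import r
print(r.hand_in())"
```

```text
the job is handed in; nothing more can be done
None
```

The job is handed in: all four heads were slid home, the contact bar was held fully down for over a second and let up again, and the heads now stand upright in the tray with the hub, spacers and puller left alone. The hand-in returned no verdict.

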